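Prop the vanity chest's mirror lid on its stay

ROBOT

A 6-joint arm with a two-finger parallel gripper is mounted at the origin on the work surface. World frame = base frame: x ahead of the robot, y to its left, z up, the work surface at z = 0. Lengths are in m, angles in rad, forces in N, time in s.
With the tool pointing down it reaches from about 0.35 to 0.925 m from the base axis. Payload 6.4 kg.
Tool frame: the origin (TCP) lies on the centre line of the jaws, within the pads' length; the fingertips stand 17 mm ahead of it and the grasp point (between the pads) lies 2 mm behind it; z points along the fingers, x is the direction in which the jaws open and shut, and the axes are right-handed (so a half turn about z gives the same grasp; the last joint's range is limited). The gripper opens to 94 mm and grips with 3 to 60 N. Pads are 16 mm wide; open, the fingers measure 119 mm over their backs; the gripper's body (75 mm by 177 mm) begins 78 mm behind the grasp point.
Start: joints at [1.148, 0.245, 1.558, -0, 1.339, -0.174], TCP at [0.16, 0.63, 0.222] pointing down, gripper open.
Joint ranges: [-3.13, 3.13], [-1.02, 2.26], [0.13, 2.54], [-0.95, 4.09], [0.21, 2.88], [-2.74, 2.74]. Speed limits (rad/s): [2.57, 2.57, 3.14, 3.14, 3.14, 3.14].

INTERFACE

Orientations are given as a unit quaternion [x, y, z, w].
In Python, from rig import manip, snapshot gives the robot as it stands.
- The arm moves only by the tool servo_tool, never from a script. Its arguments are lists of equal length, an entry for each row: "xyz": the shift along the tool's x, y, z in units of 30 mm (1.0 is 30 mm), a list of three; "twist": the turn about the tool's z in units of 6 degrees (1.0 is 6 degrees). A call has 1 to 12 rows; each row shifts and turns the pose as measured when the row begins, along the tool's axes as they then stand; what a row does not reach is not made up. A row lasts 1/10 s, in which the tool goes at most 50 mm and 8.59 degrees, less where a joint would pass 70% of its speed; a pose out of reach is approached as far as the arm can. A call is refused whole if a number of a shift passes 1 or a number of a turn 1, either way. A call with a gripper value outside its range is refused whole. "gripper" is the opening, from -1 (shut) to 1 (fully open), set as the call begins (left out, the last holds). The fingers move at their own pace and stop on an object; "squeeze" is the grip in N (left out, the last holds). Time passes only in rows, so rows that do not move let the fingers close. It gives the time, the measured TCP pose, the force and the opening at its end, in the units of the state.
- manip.read_state(): the state, without advancing time (a new reading comes with each control period).
- snapshot(name): name is "side" or "top"; returns a dict with "color" (480x640x3 uint8, blue, green, red), "depth" (480x640 float32, m along the optical axis (not along the pixel's ray), 0 where there is no reading), "fx", "fy", "cx", "cy" (pixels), "rvec" (rotation vector, rad) and "tvec" (3), from world to camera coordinates, as OpenCV has them. Camera axes: x right, y down, z forward; pixel columns grow to the right and rows downward; lengths in m; the calibration is good to about 2 mm. A picture is of the moment at which its call begins.
- manip.close_job(): hands the job in, once; it reports no verdict.
The state is a dict: "time": time; "joints": joint angles; "qvel": joint speeds; "joint_efforts": joint torques, N m; "tool_pos": TCP position; "ee_rot": TCP orientation; "contact_force": force on the tool from outside, world axes, zero at the start; "ft_torque": the same for the moment, N m; "gripper_width": finger opening in m.
Only numpy, scipy, OpenCV 4.12 (cv2) and the standard library are available. Lean on these libraries where they do the work, as an engineer would, in place of code of your own. Each camera call takes 0.05 s, during which the arm holds its last target.

TASK

Get the vanity mirror ready: unstack the two round cases standing on the closed chest lid, top one first, and stand both upright on the floor of the brass tray, side by side with the case that is already there. Then open the lid by its knob until it leans back by itself, flip the stay inside the chest all the way up, and gently lower the lid forward until it rests on the stay, with the mirror propped up. Do not let the lid drop or slam, and do not knock over or shove the other things.

Things in the scene. Friction and masses are not known exactly. Their poses are not given: they have to be found in the camera images.
- chest: fixed wooden vanity chest, 180 mm deep (its x), 220 mm wide (its y), 80 mm high, walls and floor 6 mm thick, closed by a mirror lid 10 mm thick (closed top at 90 mm). Origin: centre of its underside; x points from the front (knob side, towards the robot) to the hinge at the back, z up. Inside at y = +35 mm lies the stay; at negative y low compacts up to 20 mm high
- hinge (a point): point on the lid's hinge axis, in the middle of the chest's back rim (90 mm behind its centre, 80 mm up); axes as the chest. The hinge axis runs along chest y
- lid (a joint): lid angle in rad: 0 closed, about 1.57 upright, 2.05 leaning back on its stop. The lid is 180 mm from hinge to free edge, 220 mm wide and 10 mm thick, 0.4 kg; the hinge axis lies in the plane of its underside (mirror side). The hinge turns freely with little damping: past upright the lid falls back onto its stop by itself and stays there, short of upright it falls forward. Resting on the fully raised stay it stands at about 0.92
- lid_knob (a point): centre of the brass knob on the lid's outer face, 135 mm from the hinge axis, in the middle of the width: a drum 22 mm in diameter and 30 mm wide whose axis runs along chest y (so the lid can turn about it between two fingers pressed on its flat ends), centre 28 mm off the outer face on a neck 13 mm thick. With the lid leaning back the knob is behind it, hidden from above. Axes as the lid
- lid_edge (a point): middle of the lid's free edge, half-way through its 10 mm thickness, 180 mm from the hinge axis; its x axis points along the lid to the hinge, y along the hinge, z out of the outer face
- stay (a joint): angle in rad of the brass stay in the chest: 0 folded flat, tip towards the lid's hinge; it swings up to its stop at 1.0, fully up, leaning towards the back. The pivot is stiff (about 1 N at the red lug) and the stay remains where it is left. The pivot axis runs along chest y at chest x = -40 mm, y = +35 mm, z = 62 mm. It can only be raised while the lid is open wider than about 1.1
- stay_lug (a point): centre of the red grip lug on the stay, 65 mm from the stay's pivot: a drum 18 mm in diameter and 22 mm wide, axis along chest y (the stay can turn about it between two fingers). The stay's bar is 8 mm wide and 9 mm high; the chest's floor is 56 mm below the folded lug. x axis along the stay from pivot to tip
- stay_tip (a point): centre of the stay's black tip, a roller 12 mm in diameter and 24 mm wide, 115 mm from the pivot; the lid's mirror side comes to rest on it
- tray: fixed low brass tray, outside 312 mm (its x) by 102 mm (its y), rim 12 mm high, walls and floor 5 mm thick, inside 302 by 92 mm. It stands left or right of the chest. Origin: centre of its underside, z up; its floor is 5 mm up
- case_top: pink round acrylic case open at the top, outside diameter 62 mm, wall 3 mm, height 48 mm overall: a foot 51 mm across and 5 mm high, above it the 43 mm high straight body; 90 g. The foot of one case sits 5 mm deep in the open mouth of the case below, so stacked cases are 43 mm apart. Origin: centre of the underside of the foot, z up. It starts on case_bottom
- case_bottom: light blue round acrylic case open at the top, outside diameter 62 mm, wall 3 mm, height 48 mm overall: a foot 51 mm across and 5 mm high, above it the 43 mm high straight body; 90 g. The foot of one case sits 5 mm deep in the open mouth of the case below, so stacked cases are 43 mm apart. Origin: centre of the underside of the foot, z up. It starts on the closed lid
- case_third: sand-yellow round acrylic case open at the top, outside diameter 62 mm, wall 3 mm, height 48 mm overall: a foot 51 mm across and 5 mm high, above it the 43 mm high straight body; 90 g. The foot of one case sits 5 mm deep in the open mouth of the case below, so stacked cases are 43 mm apart. Origin: centre of the underside of the foot, z up. It already stands somewhere in the tray and stays there; room for the two others remains on one side or on both
- atomizer: brushed aluminium perfume atomizer, 44 mm in diameter, 121 mm high, on a marble slab 12 mm thick, 290 by 110 mm, at the other side of the chest. A bystander, to be left standing where it is. Origin: centre of its underside, z up
- polish: red nail polish bottle with black cap, 34 mm in diameter, 76 mm high, on the slab. A bystander, to be left standing where it is. Origin: centre of its underside, z up
- cream_jar: amber cream jar, 60 mm in diameter, 55 mm high, on the slab. A bystander, to be left standing where it is. Origin: centre of its underside, z up
- claw_clip: tortoiseshell claw clip, 90 by 44 by 41 mm, lying behind the chest. A bystander, to be left standing where it is. Origin: centre of its underside, z up
There are look-alikes about, which are no part of the job. Leave any green or red look-alike of the case_bottom alone.

How it is judged:
By the outcome, as a careful person would: the job done as asked, in the order asked, and still so for the second after the job is handed in, with the robot touching nothing.
It also fails if it takes over 72 s, if anything falls off the work surface, if the arm or the gripper's body presses on something with over 40 N, if the wrist force passes 120 N, or if a joint passes its speed limit or range.

## Working session

There is one attempt and no reset: what is moved stays moved. The work goes in short steps, Python scripts to look and compute and a tool call to move; the robot and the scene stay as the last step left them, time stands still between calls to the robot, and variables do not carry over. Pictures are saved under pics/ and viewed, and the job is handed in when it is done.

Besides the shell and the picture viewer there is one more tool, called after "Call:" as name(argument=value, ...) on one line, values as JSON. servo_tool: Moves the arm, as the interface text tells. Its arguments: {"type":"object","properties":{"xyz":{"type":"array","items":{"type":"array","items":{"type":"number"}}},"twist":{"type":"array","items":{"type":"number"}},"gripper":{"type":"number"},"squeeze":{"type":"number"}},"required":["xyz","twist"]}

```bash
ls; mkdir -p pics; cat > h.py <<'E'
import numpy as np, cv2
from rig import manip, snapshot
from scipy.spatial.transform import Rotation as R
def snap(n,fn):
    s=snapshot(n); cv2.imwrite('pics/'+fn+'.png',s['color']); np.savez('pics/'+fn+'.npz',**s); return s
def load(fn): return dict(np.load('pics/'+fn+'.npz'))
def cam(s):
    Rm=cv2.Rodrigues(np.array(s['rvec'],float))[0]; t=np.array(s['tvec'],float).ravel(); return Rm,t
def cloud(s):
    Rm,t=cam(s); d=s['depth']; v,u=np.mgrid[:480,:640]
    P=np.stack([(u-s['cx'])/s['fx']*d,(v-s['cy'])/s['fy']*d,d],-1)
    return (P-t)@Rm
def ray(s,u,v,z):
    Rm,t=cam(s); c=-Rm.T@t; d=Rm.T@np.array([(u-s['cx'])/s['fx'],(v-s['cy'])/s['fy'],1.])
    return c+d*(z-c[2])/d[2]
def proj(s,p):
    Rm,t=cam(s); q=Rm@np.array(p)+t; return q[0]/q[2]*s['fx']+s['cx'],q[1]/q[2]*s['fy']+s['cy']
def st():
    s=manip.read_state(); print('t',round(s['time'],2),'pos',np.round(s['tool_pos'],4),'q',np.round(s['ee_rot'],4),'F',np.round(s['contact_force'],1),'w',round(s['gripper_width'],4),'j',np.round(s['joints'],3)); return s
E
python3 - <<'E'
from h import *
a=snap('side','s0');b=snap('top','t0')
for s in(a,b):
    Rm,t=cam(s); print(-Rm.T@t, Rm[2], s['fx'])
s=st(); print(R.from_quat(s['ee_rot']).as_matrix().round(3))
E
```

```text
pics
[0.31313526 0.69608823 0.73429884] [ 0.24303506 -0.71439061 -0.65618596] 435.59771754753586
[ 0.45144406 -0.02199408  1.16060194] [ 0.10766817  0.02097303 -0.99396564] 579.3185589201022
t 0.1 pos [0.1598 0.6295 0.2215] q [ 7.894e-01  6.139e-01 -8.000e-04  4.000e-04] F [-0.9  0.4  0.2] w 0.0941 j [ 1.148  0.246  1.559  0.     1.339 -0.174]
[[ 0.246  0.969 -0.001]
 [ 0.969 -0.246 -0.002]
 [-0.002 -0.    -1.   ]]
```

```bash
ls pics
```

```text
s0.npz
s0.png
t0.npz
t0.png
```

View pics/s0.png

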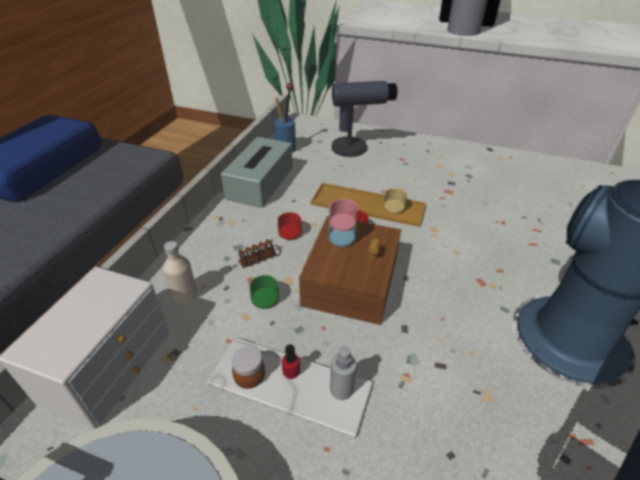

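View pics/t0.png

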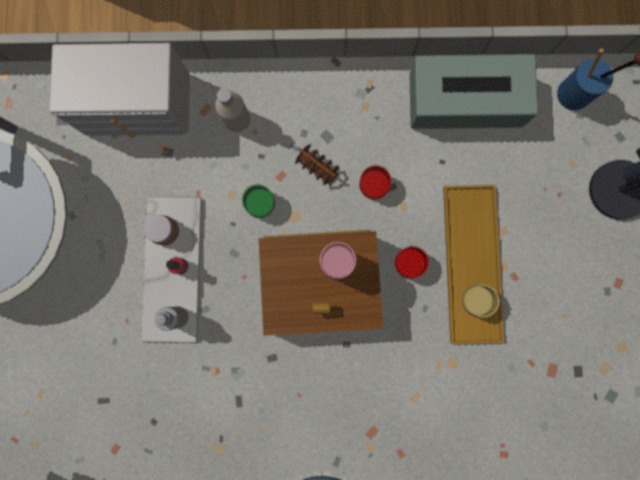

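The top view has +x up and the robot at the bottom. The chest lid spans about (260–382, 231–335), with the pink stack at (338,260) and the knob at (321,308). The tray is at (444–503, 185–344) with the yellow case at (481,301). There are red look-alikes at (411,263) and (375,182), and a green one at (259,201). Next I measure these.

```bash
python3 - <<'E'
from h import *
for fn in('t0','s0'):
    s=load(fn); P=cloud(s); hsv=cv2.cvtColor(s['color'],cv2.COLOR_BGR2HSV); H,S,V=cv2.split(hsv); Z=P[...,2]
    print(fn)
    X,Y=P[...,0],P[...,1]
    def rep(n,m):
        m=m.astype(np.uint8); k,l,stt,c=cv2.connectedComponentsWithStats(m)
        i=1+np.argmax(stt[1:,4]); mm=l==i
        pts=P[mm]; r=cv2.minAreaRect(pts[:,:2].astype(np.float32)*1000)
        print(n,stt[i,4],'c px',c[i].round(),'rect',np.round(r[0],1),np.round(r[1],1),round(r[2],2),'zmed',np.median(pts[:,2]).round(4),'zmax',np.percentile(pts[:,2],95).round(4), 'mean',pts.mean(0).round(4))
    ok=s['depth']>0
    work=ok&(X>0.3)&(X<0.9)&(abs(Y)<0.45)
    rep('lid',work&(abs(Z-.09)<.006)&(H<20)&(S>60)&(Y<0.2)&(Y>-.2))
    rep('tray',work&(H>12)&(H<25)&(S>150)&(Z<.02)&(Z>-.01)&(Y<-.2))
    rep('pink',work&((H>165)|(H<8))&(S>40)&(Z>.15))
    rep('yellow',work&(H>15)&(H<32)&(Z>.042)&(Z<.07)&(Y<-.2))
    rep('knob',work&(H>12)&(H<28)&(S>120)&(Z>.10)&(Z<.16))
    rep('red1',work&((H>172)|(H<6))&(S>150)&(Z>.03)&(Z<.07)&(X<.6)&(Y<0))
    rep('red2',work&((H>172)|(H<6))&(S>150)&(Z>.03)&(Z<.07)&(X>.6))
    rep('green',work&(H>50)&(H<80)&(S>120)&(Z>.03))
    rep('atom',work&(Z>.12)&(Y>.2)&(X<.5))
    rep('clip',work&(Z>.02)&(X>.6)&(Y>0)&(Y<.1))
E
```

```text
t0
lid 10387 c px [318. 284.] rect [478.2  -1.6] [183.2 220.3] 3.18 zmed 0.0896 zmax 0.0929 mean [0.4731 0.0014 0.0896]
tray 6870 c px [472. 259.] rect [ 514.5 -303.2] [308.4 102.6] 0.9 zmed 0.0049 zmax 0.0121 mean [ 0.5234 -0.3021  0.0054]
pink 260 c px [338. 258.] rect [513.4 -33.5] [59.5 61.4] 89.01 zmed 0.1796 zmax 0.1831 mean [ 0.5159 -0.0345  0.1763]
yellow 245 c px [482. 300.] rect [ 442.2 -308.6] [61.2 60.5] 77.23 zmed 0.0509 zmax 0.055 mean [ 0.4418 -0.3086  0.0501]
knob 209 c px [321. 307.] rect [431.4  -4.2] [28.4 21.4] 89.77 zmed 0.1266 zmax 0.1304 mean [ 0.4319 -0.0041  0.1259]
red1 162 c px [411. 265.] rect [ 513.3 -178.6] [54.3 60.9] 1.93 zmed 0.046 zmax 0.0502 mean [ 0.5088 -0.1769  0.0439]
red2 152 c px [376. 185.] rect [ 672.9 -111.7] [54.6 59.5] 47.04 zmed 0.0443 zmax 0.0495 mean [ 0.6654 -0.1109  0.0421]
green 87 c px [264. 210.] rect [622.1 111.2] [21.4 53.9] 26.11 zmed 0.0457 zmax 0.0501 mean [0.6189 0.1077 0.0437]
atom 116 c px [161. 319.] rect [412.6 279.5] [18.2 19.3] 52.42 zmed 0.1322 zmax 0.1354 mean [0.4126 0.2789 0.1314]
clip 236 c px [308. 157.] rect [72
[... 557 characters left out ...]
]
knob 147 c px [374. 246.] rect [430.5  -0.5] [21.8 30.3] 2.29 zmed 0.1245 zmax 0.1294 mean [0.4298 0.0042 0.1228]
red1 63 c px [363. 216.] rect [ 498.7 -188.5] [16.  49.3] 37.78 zmed 0.0416 zmax 0.0488 mean [ 0.5024 -0.1961  0.0411]
red2 198 c px [290. 223.] rect [ 670.6 -108. ] [48.2 63. ] 16.09 zmed 0.0394 zmax 0.0482 mean [ 0.6686 -0.1036  0.0394]
green 157 c px [265. 296.] rect [624.9 142.2] [51.6 16.4] 37.12 zmed 0.0404 zmax 0.0477 mean [0.625  0.1452 0.04  ]
atom 143 c px [344. 353.] rect [410.9 283.5] [19.4 18.6] 76.67 zmed 0.1315 zmax 0.1336 mean [0.4107 0.2855 0.1301]
clip 159 c px [250. 252.] rect [721.9  23.9] [53.8 41.8] 48.65 zmed 0.0366 zmax 0.0414 mean [0.7199 0.0262 0.0342]
```

```bash
cat >> h.py <<'E'
PSI=np.deg2rad(3.2); HX,HY=0.5672,0.004
def to(x,y,z,p=True):
    "units in tool axes from now to world target"
    s=st(); M=R.from_quat(s['ee_rot']).as_matrix()
    d=M.T@(np.array([x,y,z])-s['tool_pos'])/.03
    print('yaw',np.degrees(np.arctan2(M[1,0],M[0,0])).round(2),'tilt',np.degrees(np.arccos(-M[2,2])).round(2),'units',d.round(3)); return d
def knob(th,off=0,up=0):
    a=th+np.arctan2(38,135); r=.1402
    dx=-r*np.cos(a)+off; return np.array([HX+dx*np.cos(PSI),HY+dx*np.sin(PSI),.08+r*np.sin(a)+up])
E
echo
```

Call:
servo_tool(xyz=[[0,0,0],[0,0,0],[0,0,0],[0,0,0]], twist=[-1,-1,-0.9,0], gripper=1)

```text
time: 0.5
tool_pos: [0.1593, 0.6283, 0.2188]
ee_rot: [0.683, 0.73, -0.003, 0.001]
contact_force: [-1.0, 0.2, -0.3]
gripper_width: 0.0941
```

```bash
python3 -c "
from h import *
to(.5125,-.0325,.222)"
```

```text
t 0.5 pos [0.1593 0.6283 0.2188] q [ 0.6834  0.7301 -0.0029  0.001 ] F [-1.   0.2 -0.3] w 0.0941 j [ 1.148  0.247  1.562  0.     1.339 -0.489]
yaw 93.79 tilt 0.36 units [-2.2755e+01  1.0294e+01 -1.0000e-02]
```

Call:
servo_tool(xyz=[[-0.95,0.43,-0.05],[-0.95,0.43,-0.05],[-0.95,0.43,-0.05],[-0.95,0.43,-0.05],[-0.95,0.43,-0.05],[-0.95,0.43,-0.05],[-0.95,0.43,-0.05],[-0.95,0.43,-0.05],[-0.95,0.43,-0.05],[-0.95,0.43,-0.05],[-0.95,0.43,-0.05],[-0.95,0.43,-0.05]], twist=[0,0,0,0,0,0,0,0,0,0,0,0])

```text
time: 1.7
tool_pos: [0.3351, 0.2837, 0.2354]
ee_rot: [0.691, 0.723, -0.005, 0.001]
contact_force: [-0.2, 0.4, 0.9]
gripper_width: 0.0941
```

```bash
python3 -c "
from h import *
to(.5125,-.0325,.222)"
```

```text
t 1.7 pos [0.3351 0.2837 0.2354] q [ 0.6909  0.7229 -0.0052  0.0014] F [-0.2  0.4  0.9] w 0.0941 j [ 0.447 -0.283  2.054 -0.006  1.379 -1.168]
yaw 92.59 tilt 0.62 units [-10.792   5.434   0.514]
```

Call:
servo_tool(xyz=[[-0.98,0.5,0],[-0.98,0.5,0],[-0.98,0.5,0],[-0.98,0.5,0],[-0.98,0.5,0],[-0.98,0.5,0],[-0.98,0.5,0],[-0.98,0.5,0],[-0.98,0.5,0],[-0.98,0.5,0],[-0.98,0.5,0],[0,0,0]], twist=[0,0,0,0,0,0,0,0,0,0,-0.1,0])

```text
time: 2.9
tool_pos: [0.5154, -0.0512, 0.2365]
ee_rot: [0.699, 0.715, -0.004, 0.002]
contact_force: [-0.6, 0.2, 0.3]
gripper_width: 0.0941
```

```bash
python3 -c "
from h import *
to(.5125,-.0325,.222)"
```

```text
t 2.9 pos [ 0.5154 -0.0512  0.2365] q [ 0.6989  0.7152 -0.0045  0.0015] F [-0.6  0.2  0.3] w 0.0941 j [-0.313 -0.078  1.876 -0.01   1.345 -1.905]
yaw 91.32 tilt 0.54 units [ 0.631 -0.08   0.478]
```

Call:
servo_tool(xyz=[[0.35,-0.05,0.3],[0.3,-0.05,0.2],[0,0,0],[0,0,0]], twist=[-0.3,0,0,0])

```text
time: 3.3
tool_pos: [0.5093, -0.0278, 0.2185]
ee_rot: [0.687, 0.726, -0.005, -0.0]
contact_force: [0.1, 0.4, -0.0]
gripper_width: 0.0942
```

```bash
python3 -c "
from h import *
to(.5125,-.0325,.165)
snap('side','s1')"
```

```text
t 3.3 pos [ 0.5093 -0.0278  0.2185] q [ 6.872e-01  7.265e-01 -4.900e-03 -2.000e-04] F [ 0.1  0.4 -0. ] w 0.0942 j [-0.273 -0.079  1.911 -0.009  1.315 -1.897]
yaw 93.19 tilt 0.56 units [-0.152  0.111  1.785]
```

View pics/s1.png

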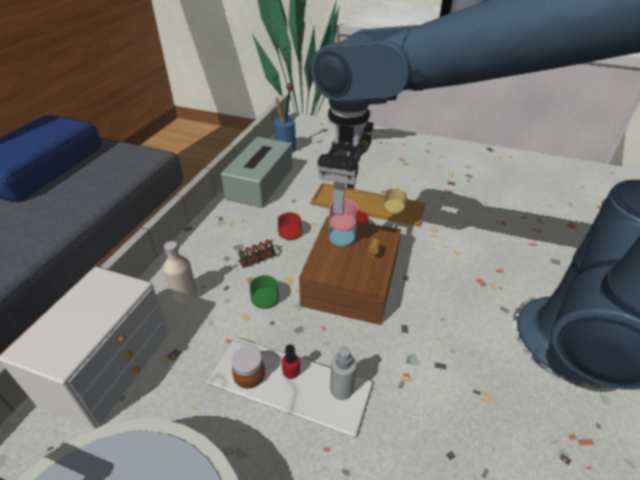

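The gripper is centred over the pink case at (343,215) with clear space around it. Now I descend.

Call:
servo_tool(xyz=[[-0.08,0.05,0.5],[-0.07,0.05,0.5],[0,0.02,0.4],[0,0,0.3],[0,0,0]], twist=[0,0,0,0,0])

```text
time: 3.85
tool_pos: [0.5127, -0.0318, 0.1636]
ee_rot: [0.687, 0.727, -0.005, 0.0]
contact_force: [-0.5, -0.3, -0.5]
gripper_width: 0.0939
```

```bash
python3 -c "
from h import *
to(.5125,-.0325,.165)"
```

```text
t 3.85 pos [ 0.5127 -0.0318  0.1636] q [ 0.6867  0.7269 -0.0047  0.    ] F [-0.5 -0.3 -0.5] w 0.0939 j [-0.278 -0.009  1.949 -0.009  1.206 -1.903]
yaw 93.25 tilt 0.54 units [-0.025 -0.007 -0.048]
```

Call:
servo_tool(xyz=[[0,0,0],[0,0,0],[0,0,0],[0,0,0],[0,0,0],[0,0,0]], twist=[0,0,0,0,0,0], gripper=-1, squeeze=15)

```text
time: 4.45
tool_pos: [0.5136, -0.0321, 0.1651]
ee_rot: [0.687, 0.727, -0.004, 0.001]
contact_force: [0.8, 0.0, -0.3]
gripper_width: 0.0629
```

Call:
servo_tool(xyz=[[0,0,-0.2],[0,0,-0.3],[0,0,-0.4],[0,0,-0.4],[0,0,-0.4],[0,0,-0.4],[0,0,0]], twist=[0,0,0,0,0,0,0])

```text
time: 5.15
tool_pos: [0.5146, -0.0317, 0.2355]
ee_rot: [0.687, 0.727, -0.003, 0.003]
contact_force: [-0.6, -0.3, -0.8]
gripper_width: 0.0628
```

```bash
python3 -c "
from h import *
to(.60,-.303,.2)
snap('side','s2')"
```

```text
t 5.15 pos [ 0.5146 -0.0317  0.2355] q [ 0.6868  0.7269 -0.0034  0.0027] F [-0.6 -0.3 -0.8] w 0.0628 j [-0.277 -0.086  1.885 -0.009  1.341 -1.903]
yaw 93.25 tilt 0.5 units [-9.181  2.331  1.26 ]
```

View pics/s2.png

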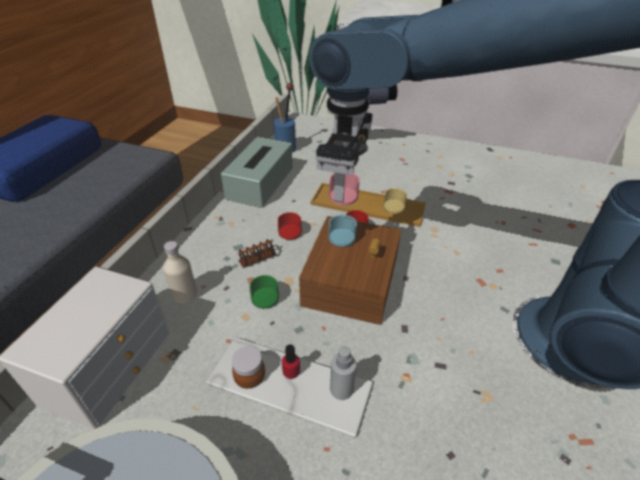

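Call:
servo_tool(xyz=[[-0.5,0.13,0],[-0.9,0.24,0],[-0.9,0.24,0],[-0.9,0.24,0],[-0.9,0.24,0],[-0.9,0.24,0],[-0.9,0.24,0],[-0.9,0.24,0],[-0.9,0.24,0],[-0.9,0.24,0],[-0.6,0.1,0],[0,0,0]], twist=[0,0,0,0,0,0,0,0,0,0,0,0])

```text
time: 6.4
tool_pos: [0.5997, -0.324, 0.2227]
ee_rot: [0.688, 0.726, -0.007, -0.006]
contact_force: [-0.4, 0.0, -1.3]
gripper_width: 0.0627
```

```bash
python3 -c "
from h import *
to(.60,-.303,.06)"
```

```text
t 6.4 pos [ 0.5997 -0.324   0.2227] q [ 0.6877  0.726  -0.0068 -0.0057] F [-0.4  0.  -1.3] w 0.0627 j [-0.657  0.326  1.459 -0.013  1.37  -2.279]
yaw 93.1 tilt 1.01 units [0.706 0.143 5.421]
```

Call:
servo_tool(xyz=[[0.35,0.05,0.6],[0.3,0,0.9],[0,0,0.9],[0,0,0.9],[0,0,0.8],[0,0,0.6],[0,0,0.3],[0,0,0]], twist=[0,0,0,0,0,0,0,0])

```text
time: 7.2
tool_pos: [0.5932, -0.3018, 0.0626]
ee_rot: [0.688, 0.726, -0.007, -0.01]
contact_force: [-1.0, 0.3, -1.0]
gripper_width: 0.0628
```

```bash
python3 -c "
from h import *
to(.60,-.303,.038)
snap('top','t2')"
```

```text
t 7.2 pos [ 0.5932 -0.3018  0.0626] q [ 0.6877  0.7259 -0.0069 -0.01  ] F [-1.   0.3 -1. ] w 0.0628 j [-0.636  0.467  1.586 -0.013  1.11  -2.255]
yaw 93.1 tilt 1.39 units [-0.057  0.242  0.815]
```

View pics/t2.png

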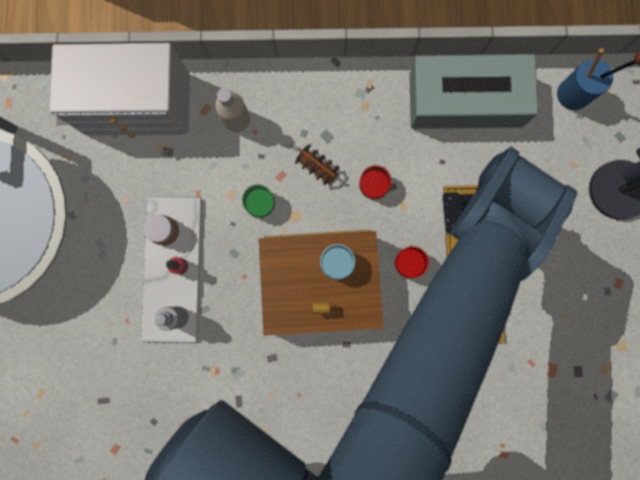

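The arm hides the tray, and the blue case is still at (338,262) on the lid. I lower slowly to contact.

Call:
servo_tool(xyz=[[-0.03,0.15,0.3],[0,0.1,0.3],[0,0,0.1],[0,0,0]], twist=[0,0,0,0])

```text
time: 7.65
tool_pos: [0.6035, -0.3038, 0.0443]
ee_rot: [0.688, 0.726, -0.006, -0.006]
contact_force: [0.4, -0.3, -1.2]
gripper_width: 0.0631
```

```bash
python3 -c "
from h import *
to(.60,-.303,.038)"
```

```text
t 7.65 pos [ 0.6035 -0.3038  0.0443] q [ 0.6876  0.7261 -0.0065 -0.0063] F [ 0.4 -0.3 -1.2] w 0.0631 j [-0.629  0.509  1.566 -0.013  1.081 -2.249]
yaw 93.12 tilt 1.04 units [ 0.034 -0.111  0.211]
```

Call:
servo_tool(xyz=[[0,-0.05,0.1],[0,0,0.1],[0,0,0.05]], twist=[0,0,0])

```text
time: 7.95
tool_pos: [0.6024, -0.3044, 0.0373]
ee_rot: [0.688, 0.726, -0.006, -0.005]
contact_force: [-0.7, 0.6, -0.4]
gripper_width: 0.0627
```

```bash
python3 -c "
from h import *
to(.60,-.303,.037)"
```

```text
t 7.95 pos [ 0.6024 -0.3044  0.0373] q [ 0.6876  0.7261 -0.0064 -0.0055] F [-0.7  0.6 -0.4] w 0.0627 j [-0.631  0.516  1.571 -0.013  1.067 -2.25 ]
yaw 93.12 tilt 0.96 units [ 0.049 -0.076  0.01 ]
```

Call:
servo_tool(xyz=[[0,0,0.07],[0,0,0.05]], twist=[0,0])

```text
time: 8.15
tool_pos: [0.6026, -0.3046, 0.0367]
ee_rot: [0.687, 0.726, -0.006, -0.006]
contact_force: [-3.2, 2.6, 6.4]
gripper_width: 0.0629
```

```bash
python3 -c "
from h import *
to(.60,-.303,.037)"
```

```text
t 8.15 pos [ 0.6026 -0.3046  0.0367] q [ 0.6875  0.7261 -0.0065 -0.006 ] F [-3.2  2.6  6.4] w 0.0629 j [-0.631  0.518  1.569 -0.013  1.068 -2.25 ]
yaw 93.13 tilt 1.01 units [ 0.057 -0.082 -0.008]
```

Contact at 6 N, so the case is on the floor of the tray. I open the gripper and rise.

Call:
servo_tool(xyz=[[0,0,0],[0,0,0],[0,0,0],[0,0,0],[0,0,0],[0,0,-0.3],[0,0,-0.6],[0,0,-0.9],[0,0,-1],[0,0,-1],[0,0,-1],[0,0,-1]], twist=[0,0,0,0,0,0,0,0,0,0,0,0], gripper=1)

```text
time: 9.35
tool_pos: [0.6043, -0.3034, 0.2204]
ee_rot: [0.688, 0.726, -0.007, -0.007]
contact_force: [-0.5, 0.1, 0.1]
gripper_width: 0.0938
```

```bash
python3 -c "
from h import *
to(.5125,-.0325,.2)
snap('side','s3')
"
```

```text
t 9.35 pos [ 0.6043 -0.3034  0.2204] q [ 0.6875  0.7261 -0.0067 -0.0073] F [-0.5  0.1  0.1] w 0.0938 j [-0.628  0.317  1.474 -0.012  1.367 -2.251]
yaw 93.12 tilt 1.14 units [ 9.183 -2.551  0.745]
```

View pics/s3.png

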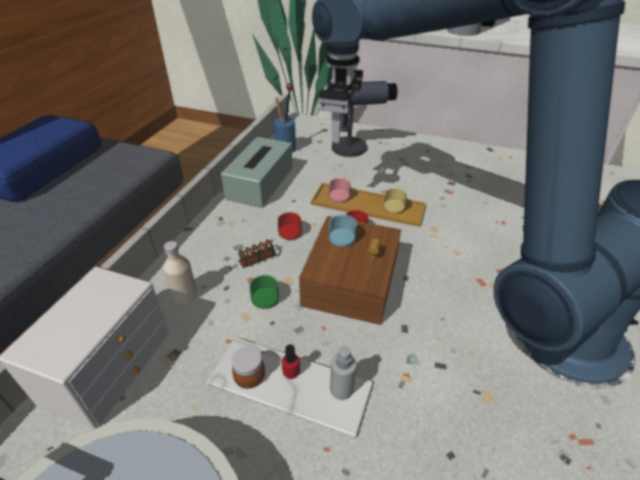

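Pink stands upright in the tray at (340,190). Next is the blue case.

Call:
servo_tool(xyz=[[0.9,-0.25,0],[0.95,-0.27,0],[0.95,-0.27,0],[0.95,-0.27,0],[0.95,-0.27,0],[0.95,-0.27,0],[0.95,-0.27,0],[0.95,-0.27,0],[0.95,-0.25,0],[0.6,-0.15,0],[0,0,0]], twist=[0,0,0,0,0,0,0,0,0,0,0])

```text
time: 10.5
tool_pos: [0.5159, -0.0294, 0.2437]
ee_rot: [0.688, 0.725, -0.002, 0.012]
contact_force: [0.2, -0.6, -0.3]
gripper_width: 0.094
```

```bash
python3 -c "
from h import *
s=load('s3');P=cloud(s);H,S,V=cv2.split(cv2.cvtColor(s['color'],cv2.COLOR_BGR2HSV))
m=(H>85)&(H<110)&(S>50)&(P[...,2]>.1)&(P[...,2]<.15)&(P[...,1]>-.15)&(P[...,1]<.1)&(P[...,0]>.4)&(P[...,0]<.6)
r=cv2.minAreaRect(P[m][:,:2].astype(np.float32));print(m.sum(),r,np.percentile(P[m][:,2],95))
to(.5125,-.0325,.122)
"
```

```text
623 ((0.510722815990448, -0.031133286654949188), (0.054965704679489136, 0.06425556540489197), 17.457130432128906) 0.13674960334672678
t 10.5 pos [ 0.5159 -0.0294  0.2437] q [ 0.6881  0.7255 -0.0016  0.0123] F [ 0.2 -0.6 -0.3] w 0.094 j [-0.269 -0.101  1.884 -0.015  1.338 -1.89 ]
yaw 93.02 tilt 1.42 units [-0.015 -0.178  4.054]
```

Call:
servo_tool(xyz=[[0,-0.1,0.6],[0,0,0.9],[0,0,0.9],[0,0,0.7],[0,0,0.5],[0,0,0.3],[0,0,0]], twist=[0,0,0,0,0,0,0])

```text
time: 11.2
tool_pos: [0.5203, -0.0381, 0.1304]
ee_rot: [0.689, 0.725, 0.001, 0.019]
contact_force: [0.2, 0.7, -0.1]
gripper_width: 0.0937
```

```bash
python3 -c "
from h import *
to(.5125,-.0325,.122)
"
```

```text
t 11.2 pos [ 0.5203 -0.0381  0.1304] q [0.6887 0.7248 0.001  0.0195] F [ 0.2  0.7 -0.1] w 0.0937 j [-0.282  0.031  1.975 -0.018  1.1   -1.896]
yaw 92.9 tilt 2.23 units [ 0.208 -0.259  0.267]
```

Call:
servo_tool(xyz=[[0.1,-0.13,0.1],[0.1,-0.13,0.1],[0,0,0.05],[0,0,0]], twist=[0,0,0,0])

```text
time: 11.6
tool_pos: [0.5138, -0.0334, 0.1251]
ee_rot: [0.689, 0.725, 0.002, 0.022]
contact_force: [0.1, 0.4, -0.1]
gripper_width: 0.0941
```

```bash
python3 -c "
from h import *
to(.5125,-.0325,.122)
"
```

```text
t 11.6 pos [ 0.5138 -0.0334  0.1251] q [0.6888 0.7246 0.0021 0.0218] F [ 0.1  0.4 -0.1] w 0.0941 j [-0.277  0.02   1.998 -0.019  1.084 -1.89 ]
yaw 92.87 tilt 2.51 units [ 0.034 -0.043  0.1  ]
```

Call:
servo_tool(xyz=[[0.03,-0.04,0.07],[0,0,0],[0,0,0],[0,0,0],[0,0,0],[0,0,0]], twist=[0,0,0,0,0,0], gripper=-1, squeeze=15)

```text
time: 12.2
tool_pos: [0.5132, -0.0326, 0.1238]
ee_rot: [0.689, 0.725, 0.003, 0.023]
contact_force: [-1.3, 0.7, 0.2]
gripper_width: 0.0629
```

Call:
servo_tool(xyz=[[0,0,-0.2],[0,0,-0.4],[0,0,-0.6],[0,0,-0.7],[0,0,-0.7],[0,0,-0.3],[0,0,0]], twist=[0,0,0,0,0,0,0])

```text
time: 12.9
tool_pos: [0.5092, -0.0298, 0.2168]
ee_rot: [0.689, 0.725, 0.002, 0.022]
contact_force: [-0.1, -0.5, -1.4]
gripper_width: 0.0628
```

```bash
python3 -c "
from h import *
to(.52,-.304,.2)
"
```

```text
t 12.9 pos [ 0.5092 -0.0298  0.2168] q [0.6887 0.7247 0.0025 0.0225] F [-0.1 -0.5 -1.4] w 0.0628 j [-0.272 -0.107  1.94  -0.018  1.267 -1.889]
yaw 92.89 tilt 2.59 units [-9.125 -0.132  0.822]
```

Call:
servo_tool(xyz=[[-0.5,0,0],[-0.9,0.02,0],[-0.95,0.02,0],[-0.95,0.02,0],[-0.95,0.02,0],[-0.95,0.02,0],[-0.95,0.02,0],[-0.95,0,0],[-0.9,0,0],[-0.6,0,0],[-0.3,0,0],[0,0,0]], twist=[0,0,0,0,0,0,0,0,0,0,0,0])

```text
time: 14.1
tool_pos: [0.5186, -0.3132, 0.2095]
ee_rot: [0.69, 0.724, -0.001, 0.012]
contact_force: [0.1, 0.8, 0.4]
gripper_width: 0.0631
```

```bash
python3 -c "
from h import *
to(.5215,-.304,.075)
"
```

```text
t 14.1 pos [ 0.5186 -0.3132  0.2095] q [ 6.895e-01  7.241e-01 -5.000e-04  1.200e-02] F [0.1 0.8 0.4] w 0.0631 j [-7.300e-01  1.410e-01  1.702e+00 -2.000e-03  1.275e+00 -2.349e+00]
yaw 92.8 tilt 1.37 units [0.384 0.043 4.479]
```

Call:
servo_tool(xyz=[[0.2,0.02,0.6],[0.18,0.02,0.8],[0,0,0.8],[0,0,0.8],[0,0,0.7],[0,0,0.4],[0,0,0.2],[0,0,0]], twist=[0,0,0,0,0,0,0,0])

```text
time: 14.9
tool_pos: [0.5224, -0.2969, 0.0763]
ee_rot: [0.687, 0.727, 0.0, 0.011]
contact_force: [0.1, 0.6, -1.3]
gripper_width: 0.0634
```

```bash
python3 -c "
from h import *
to(.5215,-.304,.04)
snap('side','s4')
"
```

```text
t 14.9 pos [ 0.5224 -0.2969  0.0763] q [6.869e-01 7.267e-01 4.000e-04 1.140e-02] F [ 0.1  0.6 -1.3] w 0.0634 j [-7.050e-01  2.920e-01  1.791e+00 -1.000e-03  1.036e+00 -2.332e+00]
yaw 93.22 tilt 1.31 units [-0.214 -0.062  1.213]
```

View pics/s4.png

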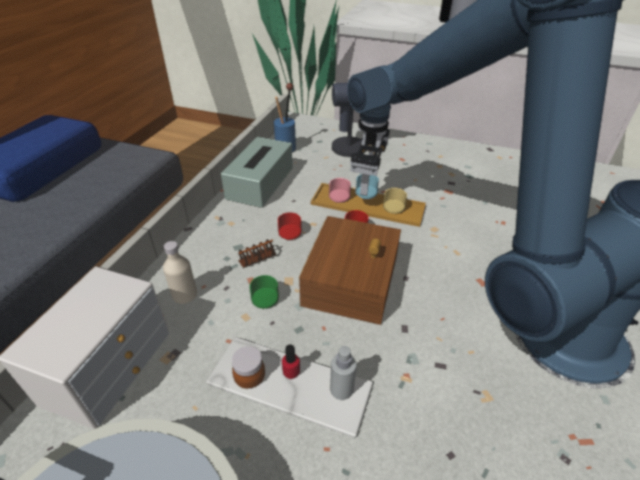

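The blue case hangs at (367,186), between pink and yellow. I lower it slowly.

Call:
servo_tool(xyz=[[-0.12,-0.05,0.35],[-0.1,-0.02,0.35],[0,0,0.25],[0,0,0.15],[0,0,0.05]], twist=[0,0,0,0,0])

```text
time: 15.45
tool_pos: [0.5233, -0.3069, 0.0429]
ee_rot: [0.687, 0.727, 0.001, 0.015]
contact_force: [-0.6, -0.1, -1.1]
gripper_width: 0.0632
```

```bash
python3 -c "
from h import *
to(.5215,-.304,.038)
"
```

```text
t 15.45 pos [ 0.5233 -0.3069  0.0429] q [6.870e-01 7.265e-01 5.000e-04 1.490e-02] F [-0.6 -0.1 -1.1] w 0.0632 j [-0.717  0.351  1.788 -0.     0.973 -2.344]
yaw 93.19 tilt 1.71 units [ 0.104 -0.059  0.161]
```

Call:
servo_tool(xyz=[[0.05,-0.05,0.1],[0,0,0.1],[0,0,0.08]], twist=[0,0,0])

```text
time: 15.75
tool_pos: [0.5223, -0.3058, 0.0379]
ee_rot: [0.687, 0.727, 0.001, 0.014]
contact_force: [-8.2, 4.5, 18.7]
gripper_width: 0.0627
```

```bash
python3 -c "
from h import *
to(.5215,-.304,.038)
"
```

```text
t 15.75 pos [ 0.5223 -0.3058  0.0379] q [6.869e-01 7.267e-01 5.000e-04 1.370e-02] F [-8.2  4.5 18.7] w 0.0627 j [-0.717  0.358  1.791 -0.     0.966 -2.344]
yaw 93.22 tilt 1.58 units [ 0.06  -0.023 -0.004]
```

Call:
servo_tool(xyz=[[0,0,-0.02],[0,0,0],[0,0,0],[0,0,0],[0,0,0],[0,0,-0.3],[0,0,-0.6],[0,0,-0.9],[0,0,-0.9],[0,0,-0.9],[0,0,-0.9],[0,0,-0.5]], twist=[0,0,0,0,0,0,0,0,0,0,0,0], gripper=1)

```text
time: 16.95
tool_pos: [0.518, -0.3018, 0.1947]
ee_rot: [0.687, 0.727, 0.001, 0.012]
contact_force: [0.1, -0.5, -1.0]
gripper_width: 0.0943
```

```bash
python3 -c "
from h import *
snap('side','s5')
k=knob(0); print(k)
to(k[0],k[1],.2)
"
```

```text
[ 0.43245491 -0.00353342  0.11798748]
t 17.0 pos [ 0.5189 -0.3025  0.1969] q [6.868e-01 7.267e-01 6.000e-04 1.400e-02] F [ 0.5 -1.   1.8] w 0.0942 j [-0.716  0.138  1.729 -0.     1.246 -2.344]
yaw 93.23 tilt 1.61 units [10.109 -2.308 -0.348]
```

View pics/s5.png

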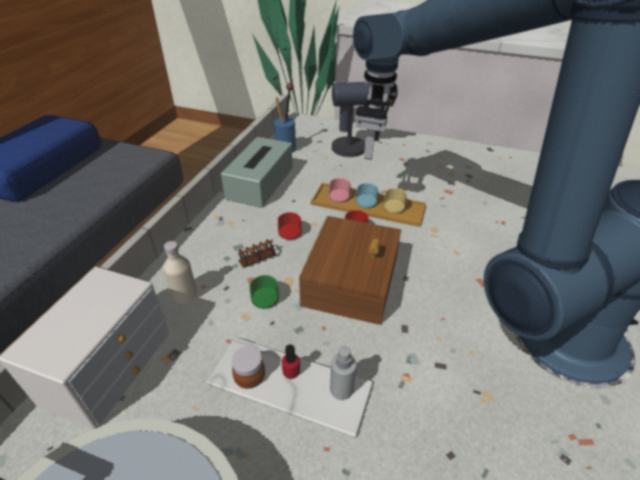

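All three cases now stand in a row in the tray: pink (340,190), blue (367,195), yellow (395,201). Next is the knob.

Call:
servo_tool(xyz=[[0.6,-0.15,-0.03],[0.85,-0.2,-0.03],[0.9,-0.2,-0.03],[0.9,-0.2,-0.03],[0.9,-0.2,-0.03],[0.9,-0.2,0],[0.9,-0.2,0],[0.9,-0.2,0],[0.9,-0.2,0],[0.8,-0.2,0],[0.5,-0.1,0],[0.2,0,0]], twist=[0,0,0,0,0,0,0,0,0,0,0,0], gripper=0.2)

```text
time: 18.2
tool_pos: [0.434, -0.0179, 0.1857]
ee_rot: [0.688, 0.726, -0.001, 0.008]
contact_force: [0.7, 1.0, 0.1]
gripper_width: 0.0565
```

```bash
python3 -c "
from h import *
snap('side','s6');snap('top','t6')
k=knob(0); print(k)
to(k[0],k[1],.15)
"
```

```text
[ 0.43245491 -0.00353342  0.11798748]
t 18.3 pos [ 0.4345 -0.0186  0.1859] q [ 0.6882  0.7255 -0.0014  0.0082] F [ 0.8 -0.4  0.4] w 0.0564 j [-0.299 -0.258  2.127 -0.01   1.259 -1.919]
yaw 93.02 tilt 0.96 units [ 0.523 -0.052  1.19 ]
```

View pics/s6.png

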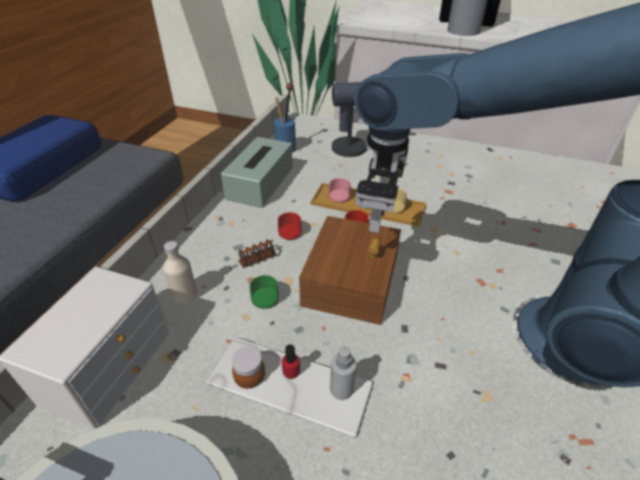

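Call:
servo_tool(xyz=[[0.27,-0.02,0.3],[0.25,-0.03,0.4],[0,0,0.4],[0,0,0.4],[0,0,0.3],[0,0,0.2],[0,0,0]], twist=[0,0,0,0,0,0,0])

```text
time: 19.0
tool_pos: [0.432, -0.0047, 0.1183]
ee_rot: [0.689, 0.724, -0.003, 0.007]
contact_force: [-0.3, 0.0, -0.6]
gripper_width: 0.0562
```

```bash
python3 -c "
from h import *
k=knob(0)
to(k[0],k[1],.122)
"
```

```text
t 19.0 pos [ 0.432  -0.0047  0.1183] q [ 0.6894  0.7243 -0.0026  0.0066] F [-0.3  0.  -0.6] w 0.0562 j [-0.268 -0.163  2.183 -0.012  1.113 -1.883]
yaw 92.83 tilt 0.81 units [ 0.038  0.019 -0.124]
```

Call:
servo_tool(xyz=[[0.04,0.02,-0.12],[0,0,0],[0,0,0],[0,0,0],[0,0,0],[0,0,0]], twist=[0,0,0,0,0,0], gripper=-1, squeeze=12)

```text
time: 19.6
tool_pos: [0.4335, -0.0031, 0.1233]
ee_rot: [0.69, 0.724, -0.001, 0.007]
contact_force: [0.3, 0.3, -1.4]
gripper_width: 0.0301
```

```bash
cat >> h.py <<'E'
def lidang():
    "lid angle from gripped knob (TCP ~ knob + up)"
def path(ths,offs,ups):
    p=np.array([knob(a,o,u) for a,o,u in zip(ths,offs,ups)])
    s=st(); M=R.from_quat(s['ee_rot']).as_matrix()
    q=np.vstack([s['tool_pos'],p]); d=np.diff(q,axis=0)@M/.03
    for a,r in zip(ths,d): print(round(a,2),r.round(2).tolist())
E
python3 -c "
from h import *
s=st(); k=knob(0); up=s['tool_pos'][2]-k[2]; print(s['tool_pos']-k)
n=12;t=np.array([.02,.06,.11,.17,.24,.31,.38,.45,.52,.59,.65,.70])
path(t,[0]*n,[up]*n)
"
```

```text
t 19.6 pos [ 0.4335 -0.0031  0.1233] q [ 0.6897  0.7241 -0.0012  0.0072] F [ 0.3  0.3 -1.4] w 0.0301 j [-0.264 -0.17   2.178 -0.01   1.122 -1.879]
[0.00106912 0.00041928 0.00530836]
t 19.6 pos [ 0.4335 -0.0031  0.1233] q [ 0.6897  0.7241 -0.0012  0.0072] F [ 0.3  0.3 -1.4] w 0.0301 j [-0.264 -0.17   2.178 -0.01   1.122 -1.879]
0.02 [-0.01, -0.01, -0.09]
0.06 [-0.0, 0.06, -0.18]
0.11 [-0.0, 0.08, -0.22]
0.17 [-0.0, 0.11, -0.26]
0.24 [-0.0, 0.15, -0.29]
0.31 [-0.0, 0.17, -0.28]
0.38 [-0.0, 0.19, -0.26]
0.45 [-0.0, 0.21, -0.25]
0.52 [-0.0, 0.23, -0.24]
0.59 [-0.0, 0.24, -0.22]
0.65 [-0.0, 0.22, -0.17]
0.7 [-0.0, 0.19, -0.13]
```

Gripped at the drum's width (30.1 mm). I begin lifting the lid.

Call:
servo_tool(xyz=[[0,0.02,-0.1],[0,0.05,-0.18],[0,0.08,-0.22],[0,0.11,-0.26],[0,0.15,-0.29],[0,0.17,-0.28],[0,0.19,-0.26],[0,0.21,-0.25],[0,0.23,-0.24],[0,0.24,-0.22]], twist=[0,0,0,0,0,0,0,0,0,0])

```text
time: 20.6
tool_pos: [0.4785, -0.0005, 0.1964]
ee_rot: [0.69, 0.724, -0.003, 0.007]
contact_force: [2.1, -2.6, -7.8]
gripper_width: 0.0303
```

```bash
cat >> h.py <<'E'
def kfit(s=None):
    s=s or manip.read_state(); p=s['tool_pos']; dx=(p[0]-HX)/np.cos(PSI); dz=p[2]-.08
    for u in(0,.005): print('up',u,'r',np.hypot(dx,dz-u).round(4),'th',round(np.arctan2(dz-u,-dx)-.2744,3))
    print('dy',p[1]-(HY+dx*np.sin(PSI)))
E
python3 -c "
from h import *
kfit()
snap('side','s7')
n=10
path([.6+.07*i for i in range(1,n+1)],[0.001]*n,[.005]*n)
"
```

```text
up 0 r 0.1464 th 0.644
up 0.005 r 0.1425 th 0.623
dy 0.0004568045162573008
t 20.65 pos [ 4.800e-01 -4.000e-04  1.977e-01] q [ 0.6896  0.7241 -0.0014  0.0078] F [ 2.  -0.8 -4.8] w 0.0296 j [-0.232 -0.146  2.011 -0.011  1.265 -1.848]
0.67 [-0.01, 0.2, -0.03]
0.74 [-0.0, 0.27, -0.18]
0.81 [-0.0, 0.28, -0.16]
0.88 [0.0, 0.3, -0.14]
0.95 [0.0, 0.3, -0.12]
1.02 [0.0, 0.31, -0.1]
1.09 [0.0, 0.32, -0.08]
1.16 [0.0, 0.32, -0.05]
1.23 [0.0, 0.33, -0.03]
1.3 [0.0, 0.33, -0.01]
```

View pics/s7.png

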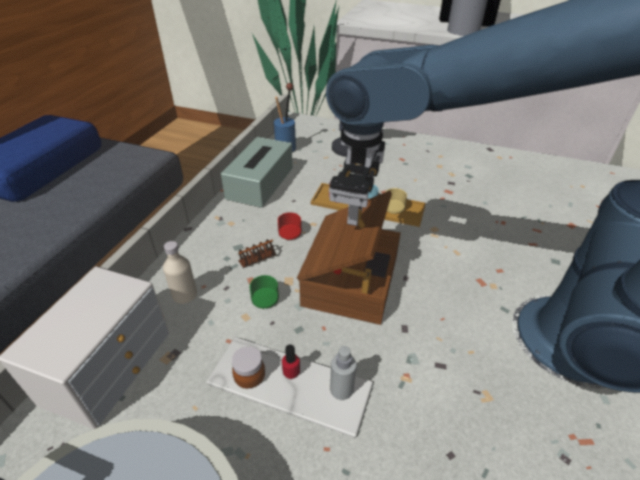

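The lid is about 0.62 rad open and held, and it has swung up cleanly. I continue.

Call:
servo_tool(xyz=[[0,0.22,-0.03],[0,0.27,-0.15],[0,0.28,-0.15],[0,0.3,-0.14],[0,0.3,-0.12],[0,0.31,-0.1],[0,0.32,-0.08],[0,0.32,-0.05],[0,0.33,-0.03]], twist=[0,0,0,0,0,0,0,0,0])

```text
time: 21.55
tool_pos: [0.5623, 0.0042, 0.2262]
ee_rot: [0.689, 0.724, -0.006, 0.004]
contact_force: [-0.2, -0.9, -3.1]
gripper_width: 0.0301
```

```bash
python3 -c "
from h import *
kfit()
n=8
path([1.23+.06*i for i in range(1,n+1)],[0.001+.0005*i for i in range(n)],[.005]*n)
"
```

```text
up 0 r 0.1463 th 1.263
up 0.005 r 0.1413 th 1.262
dy 0.0005036994338239588
t 21.55 pos [0.5623 0.0042 0.2262] q [ 0.6894  0.7243 -0.0057  0.0035] F [-0.2 -0.9 -3.1] w 0.0301 j [-0.188  0.039  1.779 -0.014  1.323 -1.804]
1.29 [-0.02, 0.17, 0.03]
1.35 [0.0, 0.3, 0.01]
1.41 [0.0, 0.3, 0.02]
1.47 [0.0, 0.29, 0.04]
1.53 [0.0, 0.29, 0.06]
1.59 [0.0, 0.29, 0.07]
1.65 [0.0, 0.28, 0.09]
1.71 [0.0, 0.28, 0.1]
```

Call:
servo_tool(xyz=[[0,0.2,0.02],[0,0.28,0.01],[0,0.28,0.02],[0,0.28,0.04],[0,0.28,0.06],[0,0.26,0.07],[0,0.2,0.06]], twist=[0,0,0,0,0,0,0])

```text
time: 22.25
tool_pos: [0.6211, 0.0075, 0.2168]
ee_rot: [0.689, 0.724, -0.005, 0.003]
contact_force: [-1.2, -1.1, -3.5]
gripper_width: 0.0296
```

```bash
python3 -c "
from h import *
kfit()
n=8
path([1.65+.05*i for i in range(1,n+1)],[0.001+.0009*i for i in range(n)],[.005]*n)
"
```

```text
up 0 r 0.1471 th 1.672
up 0.005 r 0.1424 th 1.685
dy 0.0005180940517885294
t 22.25 pos [0.6211 0.0075 0.2168] q [ 0.6894  0.7244 -0.0052  0.0033] F [-1.2 -1.1 -3.5] w 0.0296 j [-0.165  0.185  1.638 -0.013  1.319 -1.782]
1.7 [-0.02, 0.07, 0.09]
1.75 [0.0, 0.24, 0.1]
1.8 [0.0, 0.24, 0.11]
1.85 [0.0, 0.23, 0.12]
1.9 [0.0, 0.23, 0.13]
1.95 [0.0, 0.22, 0.14]
2.0 [0.0, 0.21, 0.15]
2.05 [0.0, 0.2, 0.15]
```

Call:
servo_tool(xyz=[[0,0.15,0.09],[0,0.24,0.1],[0,0.24,0.11],[0,0.23,0.12],[0,0.2,0.12]], twist=[0,0,0,0,0])

```text
time: 22.75
tool_pos: [0.6552, 0.0094, 0.1984]
ee_rot: [0.689, 0.724, -0.005, 0.003]
contact_force: [-2.0, 1.0, -3.7]
gripper_width: 0.0297
```

```bash
python3 -c "
from h import *
kfit(); snap('side','s8')
n=6
path([1.85+.04*i for i in range(1,n+1)],[0.005+.0007*i for i in range(n)],[.005]*n)
"
```

```text
up 0 r 0.1476 th 1.936
up 0.005 r 0.1437 th 1.957
dy 0.0005185391988003964
t 22.8 pos [0.6559 0.0095 0.1979] q [ 0.6894  0.7243 -0.0049  0.0027] F [-0.   0.5 -2.3] w 0.0298 j [-0.154  0.282  1.56  -0.012  1.301 -1.771]
1.89 [-0.02, -0.18, -0.11]
1.93 [0.0, 0.18, 0.11]
1.97 [0.0, 0.17, 0.11]
2.01 [0.0, 0.17, 0.12]
2.05 [0.0, 0.16, 0.12]
2.09 [0.0, 0.16, 0.13]
```

View pics/s8.png

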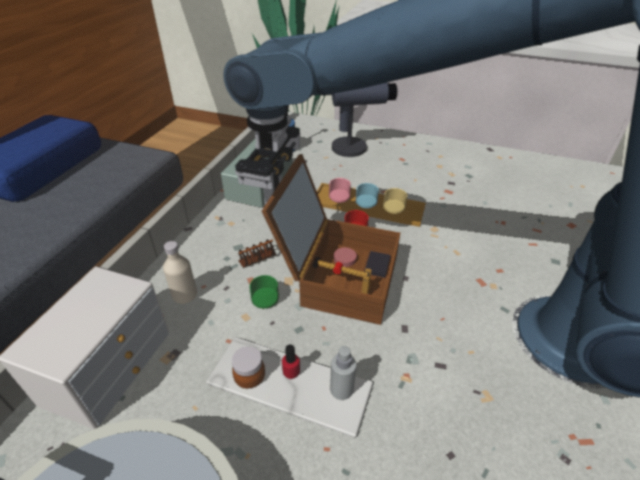

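The mirror is upright and leaning slightly back, at about 1.93. The stay with its red lug is visible at (338,269). I continue to the stop.

Call:
servo_tool(xyz=[[0,0.16,0.1],[0,0.18,0.1],[0,0.17,0.11],[0,0.12,0.08]], twist=[0,0,0,0])

```text
time: 23.2
tool_pos: [0.6734, 0.0105, 0.1849]
ee_rot: [0.689, 0.724, -0.008, -0.001]
contact_force: [-11.0, 0.6, 10.4]
gripper_width: 0.0304
```

```bash
cat >> h.py <<'E'
def mirror(s):
    P=cloud(s); Rm=np.array([[np.cos(PSI),np.sin(PSI)],[-np.sin(PSI),np.cos(PSI)]])
    Q=(P[...,:2]-[HX,HY])@Rm.T; z=P[...,2]-.08
    m=(abs(Q[...,1])<.085)&(Q[...,0]>-.18)&(Q[...,0]<.15)&(np.hypot(Q[...,0],z)<.165)&(z>.03)&(np.hypot(Q[...,0],z)>.05)
    hsv=cv2.cvtColor(s['color'],cv2.COLOR_BGR2HSV); 
    m&=(s['depth']>0)&(hsv[...,1]<70)
    a=np.arctan2(z[m],-Q[...,0][m]); print('mirror n',m.sum(),'ang pct',np.percentile(a,[10,25,50,75,90]).round(3)); return m
E
python3 -c "
from h import *
kfit(); mirror(load('s8')); mirror(snap('side','s9'))
k=knob(2.05); s=st(); print(s['tool_pos']-k)
"
```

```text
up 0 r 0.1494 th 2.089
up 0.005 r 0.146 th 2.113
dy 0.0005157709967047973
mirror n 2032 ang pct [1.878 1.888 1.896 1.902 1.906]
mirror n 2272 ang pct [2.013 2.023 2.031 2.037 2.042]
t 23.25 pos [0.6738 0.0105 0.1849] q [ 6.894e-01  7.243e-01 -7.700e-03 -4.000e-04] F [-7.8 -0.3  3.1] w 0.0302 j [-0.147  0.339  1.514 -0.013  1.299 -1.764]
[0.01079643 0.00111815 0.00261995]
```

View pics/s9.png

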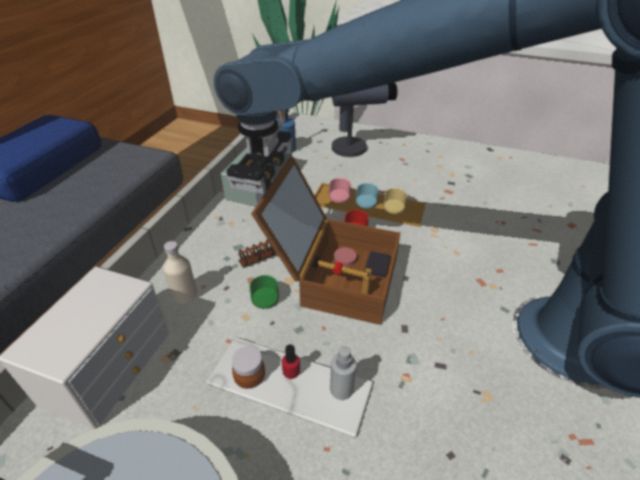

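The mirror reads 2.03 and the force jumped, so the lid is on its stop. I release and rise straight up.

Call:
servo_tool(xyz=[[0,0,0],[0,0,0],[0,0,0],[0,0,0],[0,0.05,-0.3],[0,0.05,-0.6],[0,0,-0.8],[0,0,-0.8],[0,0,-0.8],[0,0,-0.5],[0,0,0]], twist=[0,0,0,0,0,0,0,0,0,0,0], gripper=0.2)

```text
time: 24.35
tool_pos: [0.6824, 0.0114, 0.311]
ee_rot: [0.69, 0.724, -0.003, 0.006]
contact_force: [0.8, -0.2, 0.7]
gripper_width: 0.0562
```

```bash
python3 -c "
from h import *
s=snap('side','s10');mirror(s)
P=cloud(s);H,S,V=cv2.split(cv2.cvtColor(s['color'],cv2.COLOR_BGR2HSV))
m=((H>172)|(H<6))&(S>140)&(P[...,2]>.03)&(P[...,2]<.1)&(P[...,1]>-.05)&(P[...,1]<.1)&(P[...,0]>.4)&(P[...,0]<.58)
print(m.sum(),np.argwhere(m).mean(0),P[m].mean(0),P[m].min(0),P[m].max(0))
cx,cy=HX-.09*np.cos(PSI),HY-.09*np.sin(PSI)
c=lambda x,y,z:(cx+x*np.cos(PSI)-y*np.sin(PSI),cy+x*np.sin(PSI)+y*np.cos(PSI),z)
l=c(.025,.035,.062);print('lug model',l,proj(s,l), 'tip',proj(s,c(.075,.035,.062)),'piv',proj(s,c(-.04,.035,.062)))
to(l[0],l[1],.28)
cv2.imwrite('pics/z10.png',cv2.resize(s['color'][200:330,240:440],None,fx=4,fy=4))
"
```

```text
mirror n 2263 ang pct [2.013 2.023 2.031 2.037 2.042]
81 [267.7037037  337.43209877] [0.49712466 0.04107273 0.07086977] [0.48911554 0.02455035 0.05912263] [0.50641506 0.04996145 0.0770518 ]
lug model (np.float64(0.5003475976534105), np.float64(0.03531702892181369), 0.062) (np.float64(336.69000006841304), np.float64(268.51010628774236)) tip (np.float64(314.9274014620148), np.float64(263.9752970497312)) piv (np.float64(365.6791306534003), np.float64(274.55075334264245))
t 24.4 pos [0.6819 0.0114 0.3095] q [ 0.6896  0.7241 -0.0035  0.0054] F [ 0.1 -0.8 -0.6] w 0.0564 j [-0.144  0.263  1.378 -0.012  1.495 -1.763]
yaw 92.8 tilt 0.74 units [ 1.103 -6.009  0.956]
```

View pics/z10.png

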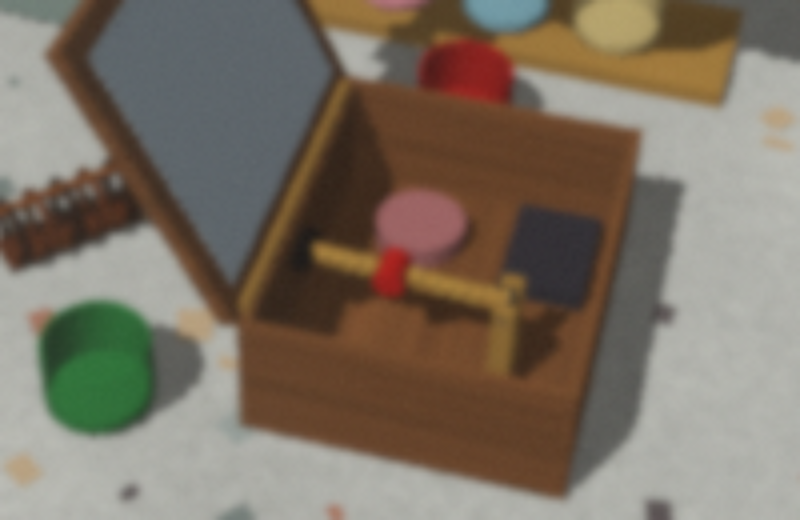

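The lug model projects to (337,269), where the red mask centroid lies. I move over it.

Call:
servo_tool(xyz=[[0.1,-0.5,0],[0.15,-0.75,0],[0.15,-0.75,0.1],[0.15,-0.75,0.1],[0.15,-0.75,0.2],[0.15,-0.75,0.2],[0.15,-0.75,0.2],[0.1,-0.5,0.1],[0,-0.3,0],[0,0,0]], twist=[0,0,0,0,0,0,0,0,0,0])

```text
time: 25.4
tool_pos: [0.4935, 0.037, 0.2647]
ee_rot: [0.69, 0.724, -0.011, -0.005]
contact_force: [-0.8, -0.4, -0.3]
gripper_width: 0.0565
```

```bash
cat >> h.py <<'E'
def C(x,y,z):
    cx,cy=HX-.09*np.cos(PSI),HY-.09*np.sin(PSI)
    return np.array([cx+x*np.cos(PSI)-y*np.sin(PSI),cy+x*np.sin(PSI)+y*np.cos(PSI),z])
E
python3 -c "
from h import *
to(*C(.025,.035,.065))
"
```

```text
t 25.4 pos [0.4935 0.037  0.2647] q [ 0.6898  0.7239 -0.0106 -0.0046] F [-0.8 -0.4 -0.3] w 0.0565 j [-0.148 -0.148  1.888 -0.012  1.421 -1.765]
yaw 92.77 tilt 1.32 units [-0.015  0.37   6.652]
```

Call:
servo_tool(xyz=[[0,0.15,0.5],[0,0.15,0.8],[0,0.07,0.8],[0,0,0.8],[0,0,0.8],[0,0,0.8],[0,0,0.7],[0,0,0.4],[0,0,0.2],[0,0,0]], twist=[0,0,0,0,0,0,0,0,0,0])

```text
time: 26.4
tool_pos: [0.5081, 0.0337, 0.0838]
ee_rot: [0.691, 0.723, -0.009, -0.003]
contact_force: [-0.5, -0.4, -0.1]
gripper_width: 0.0565
```

```bash
python3 -c "
from h import *
to(*C(.025,.035,.065)); snap('side','s11')
"
```

```text
t 26.4 pos [0.5081 0.0337 0.0838] q [ 0.6907  0.7231 -0.0092 -0.0028] F [-0.5 -0.4 -0.1] w 0.0565 j [-0.15   0.104  1.996 -0.014  1.057 -1.76 ]
yaw 92.63 tilt 1.1 units [ 0.071 -0.244  0.631]
```

View pics/s11.png

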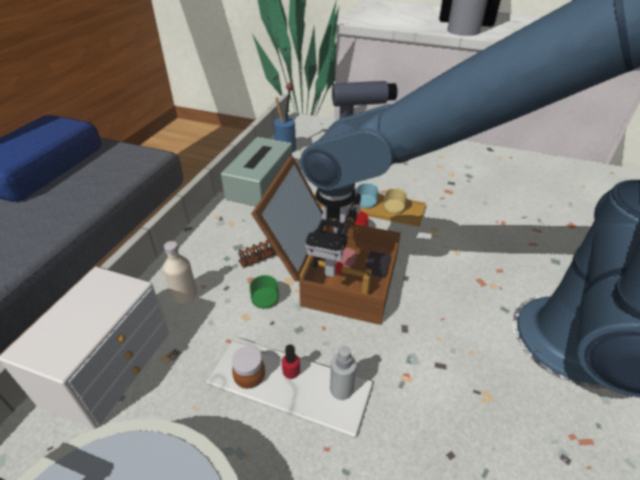

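The fingers straddle the lug near (333,266) and nothing is touching. I correct x and descend the last bit.

Call:
servo_tool(xyz=[[0.07,-0.15,0.1],[0,-0.1,0.2],[0,0,0.2],[0,0,0.1],[0,0,0]], twist=[0,0,0,0,0])

```text
time: 26.95
tool_pos: [0.5023, 0.0351, 0.0683]
ee_rot: [0.691, 0.723, -0.007, 0.0]
contact_force: [-0.2, -0.4, 0.9]
gripper_width: 0.0563
```

```bash
python3 -c "
from h import *
to(*C(.025,.035,.065))
"
```

```text
t 26.95 pos [0.5023 0.0351 0.0683] q [ 6.906e-01  7.232e-01 -7.100e-03  2.000e-04] F [-0.2 -0.4  0.9] w 0.0563 j [-0.149  0.114  2.019 -0.014  1.016 -1.759]
yaw 92.64 tilt 0.81 units [ 0.01  -0.064  0.11 ]
```

Call:
servo_tool(xyz=[[0,-0.06,0.1],[0,0,0],[0,0,0],[0,0,0],[0,0,0],[0,0,0]], twist=[0,0,0,0,0,0], gripper=-1, squeeze=15)

```text
time: 27.55
tool_pos: [0.5007, 0.0357, 0.0653]
ee_rot: [0.691, 0.723, -0.006, -0.0]
contact_force: [0.1, -0.5, 0.3]
gripper_width: 0.0215
```

```bash
python3 -c "
from h import *
s=st(); p=s['tool_pos']; q=p-C(.025,.035,.062); print(q)
M=R.from_quat(s['ee_rot']).as_matrix(); prev=p
for a in np.arange(.1,1.06,.1):
    t=C(-.04+.065*np.cos(a),.035,.062+.065*np.sin(a))+q
    print(round(a,2),((t-prev)@M/.03).round(2)); prev=t
"
```

```text
t 27.55 pos [0.5007 0.0357 0.0653] q [ 0.6907  0.7231 -0.0062 -0.    ] F [ 0.1 -0.5  0.3] w 0.0215 j [-0.15   0.115  2.025 -0.012  1.009 -1.76 ]
[0.00035415 0.00039155 0.00332096]
0.1 [-0.   -0.01 -0.22]
0.2 [-0.   -0.03 -0.21]
0.3 [-0.   -0.06 -0.21]
0.4 [-0.   -0.08 -0.2 ]
0.5 [-0.   -0.1  -0.19]
0.6 [-0.   -0.11 -0.18]
0.7 [-0.   -0.13 -0.17]
0.8 [-0.   -0.15 -0.16]
0.9 [-0.   -0.16 -0.14]
1.0 [-0.   -0.18 -0.12]
```

Gripped at the lug's width (22 mm). I raise the stay.

Call:
servo_tool(xyz=[[0,-0.01,-0.22],[0,-0.03,-0.21],[0,-0.06,-0.21],[0,-0.08,-0.2],[0,-0.1,-0.19],[0,-0.11,-0.18],[0,-0.13,-0.17],[0,-0.15,-0.16]], twist=[0,0,0,0,0,0,0,0])

```text
time: 28.35
tool_pos: [0.4778, 0.0345, 0.1139]
ee_rot: [0.69, 0.723, -0.008, -0.001]
contact_force: [-0.8, -1.0, -3.7]
gripper_width: 0.0221
```

```bash
cat >> h.py <<'E'
def stayfit(q=np.array([.00035,.0004,.0033])):
    s=st(); d=s['tool_pos']-q-C(-.04,.035,.062); dx=d[:2]@[np.cos(PSI),np.sin(PSI)]
    a=np.arctan2(d[2],dx); print('stay',a.round(3),'r',np.hypot(dx,d[2]).round(4)); M=R.from_quat(s['ee_rot']).as_matrix(); prev=s['tool_pos']
    while a<1.05:
        a+=.07; t=C(-.04+.065*np.cos(a),.035,.062+.065*np.sin(a))+q
        print(round(a,2),((t-prev)@M/.03).round(2)); prev=t
E
python3 -c "
from h import *
stayfit()"
```

```text
t 28.35 pos [0.4778 0.0345 0.1139] q [ 0.6904  0.7234 -0.008  -0.0008] F [-0.8 -1.  -3.7] w 0.0221 j [-0.158 -0.019  2.06  -0.014  1.112 -1.77 ]
stay 0.857 r 0.0643
0.93 [-0.   -0.1  -0.11]
1.0 [-0.   -0.13 -0.09]
1.07 [-0.   -0.13 -0.08]
```

Call:
servo_tool(xyz=[[0,-0.12,-0.11],[0,-0.13,-0.09],[0,-0.12,-0.08],[0,-0.08,-0.05]], twist=[0,0,0,0])

```text
time: 28.75
tool_pos: [0.4645, 0.0338, 0.1244]
ee_rot: [0.691, 0.723, -0.006, 0.002]
contact_force: [12.1, -0.4, -18.6]
gripper_width: 0.0218
```

```bash
python3 -c "
from h import *
stayfit(); s=snap('side','s12'); print(proj(s,C(-.04+.115*np.cos(1),.035,.062+.115*np.sin(1))))
cv2.imwrite('pics/z12.png',cv2.resize(s['color'][170:330,220:440],None,fx=3.6,fy=3.6))"
```

```text
t 28.75 pos [0.4645 0.0338 0.1244] q [ 0.6907  0.7231 -0.0059  0.0016] F [ 12.1  -0.4 -18.6] w 0.0218 j [-0.165 -0.074  2.09  -0.013  1.13  -1.776]
stay 1.118 r 0.0657
(np.float64(339.6495667425826), np.float64(235.10230414277243))
```

View pics/z12.png

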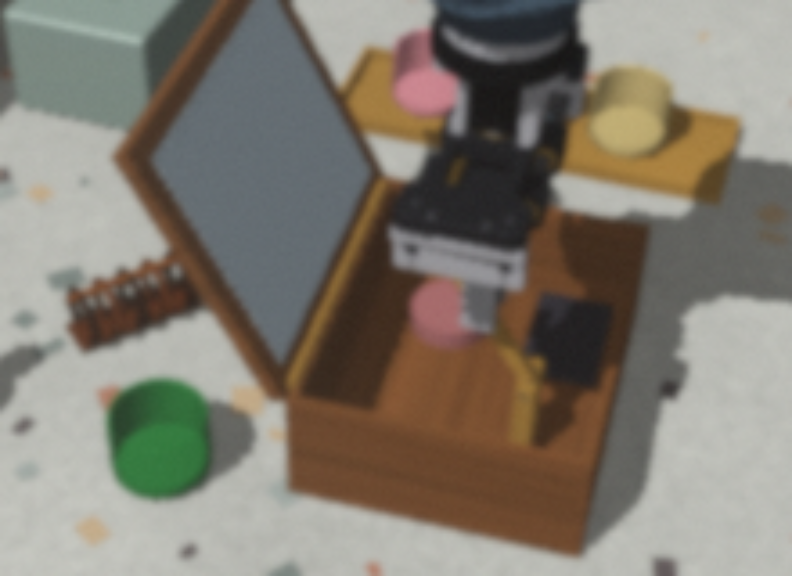

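The stay has hit its stop, with a force jump at the full angle. I release and rise.

Call:
servo_tool(xyz=[[0,0,0],[0,0,0],[0,0,0],[0,0,0],[0,0,-0.3],[0,0,-0.6],[0,0,-0.9],[0,0,-0.9],[0,0,-0.9],[0,0,-0.9],[0,0,-0.8],[0,0,-0.5]], twist=[0,0,0,0,0,0,0,0,0,0,0,0], gripper=0.15)

```text
time: 30.0
tool_pos: [0.4644, 0.0363, 0.3106]
ee_rot: [0.691, 0.723, -0.006, 0.001]
contact_force: [0.4, 0.1, 0.6]
gripper_width: 0.0538
```

```bash
python3 -c "
from h import *
s=snap('side','s13'); mirror(s); print('exp lug',proj(s,C(-.04+.065*np.cos(1),.035,.062+.065*np.sin(1))),'tip',proj(s,C(-.04+.115*np.cos(1),.035,.062+.115*np.sin(1))))
H,S,V=cv2.split(cv2.cvtColor(s['color'],cv2.COLOR_BGR2HSV));P=cloud(s)
m=((H>172)|(H<6))&(S>140)&(P[...,1]>-.05)&(P[...,1]<.1)&(P[...,0]>.4)&(P[...,0]<.55)
print(np.argwhere(m).mean(0),P[m].mean(0))
k=knob(2.05,.012); to(k[0],k[1],.3)
cv2.imwrite('pics/z13.png',cv2.resize(s['color'][170:330,220:440],None,fx=3.6,fy=3.6))"
```

```text
mirror n 2295 ang pct [2.012 2.023 2.031 2.037 2.042]
exp lug (np.float64(351.3219189118576), np.float64(252.79204313226336)) tip (np.float64(339.6495667425826), np.float64(235.10230414277243))
[254.20833333 352.41666667] [0.46649544 0.03971202 0.11912586]
t 30.05 pos [0.4655 0.0362 0.3132] q [ 0.6907  0.7231 -0.0044  0.0029] F [ 1.2 -0.1  1.4] w 0.0537 j [-0.16  -0.264  1.899 -0.011  1.507 -1.776]
yaw 92.62 tilt 0.6 units [-1.186  6.937  0.434]
```

View pics/z13.png

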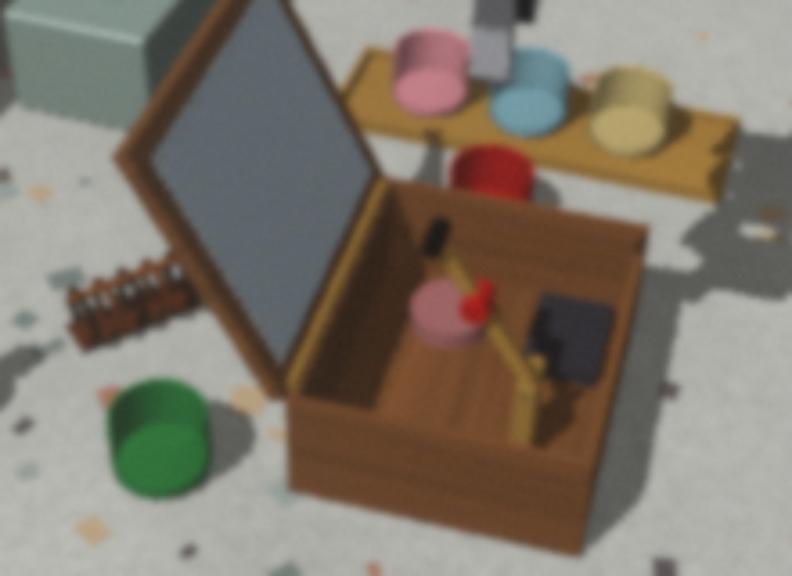

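The stay is fully up: its tip at (341,236) matches the expected (340,235). Next I move behind the lid.

Call:
servo_tool(xyz=[[-0.1,0.5,0],[-0.12,0.75,0],[-0.12,0.75,0],[-0.12,0.75,0],[-0.12,0.75,0],[-0.12,0.75,0],[-0.12,0.75,0],[-0.12,0.75,0],[-0.12,0.6,0],[-0.1,0.4,0],[0,0.2,0],[0,0,0]], twist=[0,0,0,0,0,0,0,0,0,0,0,0])

```text
time: 31.25
tool_pos: [0.6821, 0.0109, 0.3141]
ee_rot: [0.691, 0.723, -0.004, 0.003]
contact_force: [0.2, -0.9, 0.1]
gripper_width: 0.0542
```

```bash
python3 -c "
from h import *
k=knob(2.05,.016,.004); print(k); to(*k)"
```

```text
[0.67895843 0.01024827 0.18623946]
t 31.25 pos [0.6821 0.0109 0.3141] q [ 0.6906  0.7233 -0.0044  0.0028] F [ 0.2 -0.9  0.1] w 0.0542 j [-0.146  0.265  1.368 -0.01   1.509 -1.762]
yaw 92.65 tilt 0.59 units [ 0.027 -0.096  4.262]
```

Call:
servo_tool(xyz=[[0,0,0.4],[0,0,0.6],[0,0,0.6],[0,0,0.6],[0,0,0.6],[0,0,0.5],[0,0,0.4],[0,0,0.2],[0,0,0]], twist=[0,0,0,0,0,0,0,0,0])

```text
time: 32.15
tool_pos: [0.6765, 0.0114, 0.1887]
ee_rot: [0.69, 0.724, -0.005, 0.001]
contact_force: [0.5, -0.4, -1.3]
gripper_width: 0.0538
```

```bash
python3 -c "
from h import *
k=knob(2.05,.010,.004); print(k); to(*k)"
```

```text
[0.67296779 0.00991334 0.18623946]
t 32.15 pos [0.6765 0.0114 0.1887] q [ 0.6901  0.7237 -0.0052  0.0015] F [ 0.5 -0.4 -1.3] w 0.0538 j [-0.146  0.338  1.508 -0.011  1.3   -1.762]
yaw 92.73 tilt 0.62 units [-0.044 -0.12   0.084]
```

Call:
servo_tool(xyz=[[-0.04,-0.12,0.1],[0,0,0],[0,0,0],[0,0,0],[0,0,0],[0,0,0]], twist=[0,0,0,0,0,0], gripper=-1, squeeze=15)

```text
time: 32.75
tool_pos: [0.6737, 0.0105, 0.1876]
ee_rot: [0.69, 0.724, -0.004, 0.003]
contact_force: [-0.0, 0.3, -1.0]
gripper_width: 0.0296
```

```bash
python3 -c "
from h import *
kfit(); s=st(); d=s['tool_pos']-knob(2.05); print(d)
n=10
path([2.05-.05*i for i in range(1,n+1)],[.010-.0008*i for i in range(n)],[d[2]+.0002*i for i in range(n)])"
```

```text
up 0 r 0.1515 th 2.077
up 0.005 r 0.148 th 2.101
dy 0.0005214330166366191
t 32.75 pos [0.6737 0.0105 0.1876] q [ 0.69    0.7238 -0.0038  0.0025] F [-0.   0.3 -1. ] w 0.0296 j [-0.149  0.33   1.519 -0.009  1.293 -1.765]
[0.0106943  0.00111934 0.00538971]
t 32.75 pos [0.6737 0.0105 0.1876] q [ 0.69    0.7238 -0.0038  0.0025] F [-0.   0.3 -1. ] w 0.0296 j [-0.149  0.33   1.519 -0.009  1.293 -1.765]
2.0 [-0.02, -0.2, -0.15]
1.95 [-0.0, -0.21, -0.15]
1.9 [-0.0, -0.22, -0.14]
1.85 [-0.0, -0.22, -0.13]
1.8 [-0.0, -0.23, -0.12]
1.75 [-0.0, -0.23, -0.11]
1.7 [-0.0, -0.24, -0.1]
1.65 [-0.0, -0.24, -0.09]
1.6 [-0.0, -0.25, -0.08]
1.55 [-0.0, -0.25, -0.07]
```

Gripped the knob (29.6 mm). I bring the lid forward.

Call:
servo_tool(xyz=[[0,-0.15,-0.12],[0,-0.21,-0.15],[0,-0.22,-0.14],[0,-0.22,-0.13],[0,-0.23,-0.12],[0,-0.23,-0.11]], twist=[0,0,0,0,0,0])

```text
time: 33.35
tool_pos: [0.6352, 0.0083, 0.2149]
ee_rot: [0.69, 0.724, -0.002, 0.005]
contact_force: [1.6, -0.0, -0.7]
gripper_width: 0.0299
```

```bash
python3 -c "
from h import *
kfit(); mirror(snap('side','s14'));s=st()
"
```

```text
up 0 r 0.1511 th 1.764
up 0.005 r 0.1467 th 1.779
dy 0.0005077159651294787
mirror n 1713 ang pct [1.692 1.703 1.711 1.716 1.723]
t 33.4 pos [0.6344 0.0083 0.2153] q [ 0.69    0.7238 -0.0021  0.0052] F [ 0.1 -0.7 -1.9] w 0.03 j [-0.161  0.213  1.609 -0.01   1.314 -1.778]
```

```bash
python3 -c "
from h import *
s=st(); d=s['tool_pos']-knob(1.73); print(d)
n=11
path([1.73-.05*i for i in range(1,n+1)],[d[0]-.0005*i for i in range(n)],[d[2]]*n)"
```

```text
t 33.4 pos [0.6344 0.0083 0.2153] q [ 0.69    0.7238 -0.0021  0.0052] F [ 0.1 -0.7 -1.9] w 0.03 j [-0.161  0.213  1.609 -0.01   1.314 -1.778]
[0.00842508 0.00097678 0.00808456]
t 33.4 pos [0.6344 0.0083 0.2153] q [ 0.69    0.7238 -0.0021  0.0052] F [ 0.1 -0.7 -1.9] w 0.03 j [-0.161  0.213  1.609 -0.01   1.314 -1.778]
1.68 [-0.02, -0.22, -0.09]
1.63 [-0.0, -0.24, -0.08]
1.58 [-0.0, -0.24, -0.07]
1.53 [-0.0, -0.24, -0.06]
1.48 [-0.0, -0.25, -0.05]
1.43 [-0.0, -0.25, -0.04]
1.38 [-0.0, -0.25, -0.03]
1.33 [-0.0, -0.25, -0.01]
1.28 [-0.0, -0.25, -0.0]
1.23 [-0.0, -0.25, 0.01]
1.18 [-0.0, -0.25, 0.02]
```

Call:
servo_tool(xyz=[[0,-0.22,-0.07],[0,-0.24,-0.06],[0,-0.24,-0.05],[0,-0.24,-0.04],[0,-0.25,-0.03],[0,-0.25,-0.03],[0,-0.25,-0.02]], twist=[0,0,0,0,0,0,0])

```text
time: 34.1
tool_pos: [0.5819, 0.0053, 0.2292]
ee_rot: [0.69, 0.724, 0.0, 0.009]
contact_force: [0.3, 0.0, 4.8]
gripper_width: 0.0299
```

```bash
python3 -c "
from h import *
kfit(); mirror(snap('side','s15'));s=st()
d=s['tool_pos']-knob(1.35); print(d)
n=9
path([1.35-.05*i for i in range(1,n+1)],[d[0]-.0005*i for i in range(n)],[d[2]]*n)"
```

```text
up 0 r 0.1499 th 1.395
up 0.005 r 0.145 th 1.398
dy 0.0005199515930536924
mirror n 509 ang pct [1.311 1.324 1.333 1.611 1.664]
t 34.15 pos [0.5811 0.0053 0.2293] q [ 6.900e-01  7.238e-01 -2.000e-04  8.300e-03] F [ 0.5 -0.1  4.5] w 0.0297 j [-0.182  0.072  1.739 -0.01   1.316 -1.798]
[0.00638855 0.00087598 0.0092706 ]
t 34.15 pos [0.5811 0.0053 0.2293] q [ 6.900e-01  7.238e-01 -2.000e-04  8.300e-03] F [ 0.5 -0.1  4.5] w 0.0297 j [-0.182  0.072  1.739 -0.01   1.316 -1.798]
1.3 [-0.02, -0.23, -0.01]
1.25 [-0.0, -0.25, 0.0]
1.2 [-0.0, -0.25, 0.01]
1.15 [-0.0, -0.25, 0.03]
1.1 [-0.0, -0.25, 0.04]
1.05 [-0.0, -0.25, 0.05]
1.0 [-0.0, -0.24, 0.06]
0.95 [-0.0, -0.24, 0.07]
0.9 [-0.0, -0.24, 0.08]
```

View pics/s15.png

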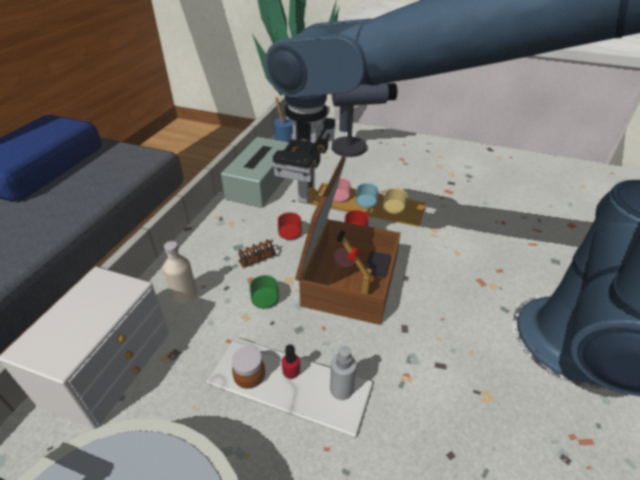

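Call:
servo_tool(xyz=[[0,-0.23,0.02],[0,-0.25,0.03],[0,-0.25,0.04],[0,-0.25,0.05],[0,-0.22,0.05]], twist=[0,0,0,0,0])

```text
time: 34.65
tool_pos: [0.5422, 0.0031, 0.226]
ee_rot: [0.69, 0.724, -0.001, 0.008]
contact_force: [-1.0, 0.3, 4.8]
gripper_width: 0.0301
```

```bash
cat >> h.py <<'E'
def outer(s):
    "lid outer face angle from side cam, wood pixels: distance fit line in chest x-z"
    P=cloud(s); Rm=np.array([[np.cos(PSI),np.sin(PSI)],[-np.sin(PSI),np.cos(PSI)]])
    Q=(P[...,:2]-[HX,HY])@Rm.T; z=P[...,2]-.08
    hsv=cv2.cvtColor(s['color'],cv2.COLOR_BGR2HSV)
    m=(s['depth']>0)&(abs(Q[...,1])<.1)&(abs(Q[...,1])>.03)&(z>.03)&(hsv[...,0]<20)&(hsv[...,1]>80)&(np.hypot(Q[...,0],z)<.19)&(Q[...,0]<.1)
    if m.sum()<20: print('few',m.sum());return
    vx,vy,x0,y0=cv2.fitLine(np.stack([-Q[...,0][m],z[m]],1).astype(np.float32),cv2.DIST_HUBER,0,.01,.01).ravel()
    print('outer n',m.sum(),'ang',np.arctan2(vy,vx)%np.pi,'perp dist',abs(x0*vy-y0*vx))
E
python3 -c "
from h import *
kfit(); mirror(snap('side','s16'));outer(load('s16')); outer(snap('top','t16')); s=st()
"
```

```text
up 0 r 0.1482 th 1.126
up 0.005 r 0.1433 th 1.121
dy 0.000477256055613216
mirror n 171 ang pct [0.881 1.344 1.373 1.41  1.443]
outer n 961 ang 1.0487992 perp dist 0.00937245
outer n 1438 ang 1.0469857 perp dist 0.010448519
t 34.75 pos [0.5416 0.0031 0.2258] q [ 0.6899  0.7239 -0.0015  0.0078] F [-2.5 -0.5  6.7] w 0.0301 j [-0.198 -0.018  1.838 -0.011  1.31  -1.814]
```

View pics/s16.png

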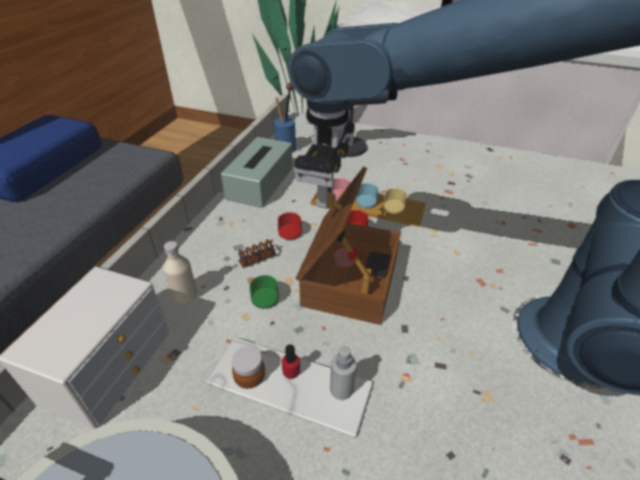

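The lid outer face fits 1.048 rad, with 10 mm offset in both cameras. I ease it down the last 0.13 rad.

```bash
python3 -c "
from h import *
s=st(); d=s['tool_pos']-knob(1.048); print(d)
n=6
path([1.048-.025*i for i in range(1,n+1)],[d[0]]*n,[d[2]]*n)"
```

```text
t 34.75 pos [0.5416 0.0031 0.2258] q [ 0.6899  0.7239 -0.0015  0.0078] F [-2.5 -0.5  6.7] w 0.0301 j [-0.198 -0.018  1.838 -0.011  1.31  -1.814]
[0.00882254 0.0009983  0.00995361]
t 34.75 pos [0.5416 0.0031 0.2258] q [ 0.6899  0.7239 -0.0015  0.0078] F [-2.5 -0.5  6.7] w 0.0301 j [-0.198 -0.018  1.838 -0.011  1.31  -1.814]
1.02 [-0.02, -0.11, 0.03]
1.0 [-0.0, -0.11, 0.03]
0.97 [-0.0, -0.11, 0.03]
0.95 [-0.0, -0.11, 0.04]
0.92 [-0.0, -0.11, 0.04]
0.9 [-0.0, -0.11, 0.04]
```

Call:
servo_tool(xyz=[[0,-0.13,0.05],[0,-0.13,0.05],[0,-0.12,0.05],[0,-0.12,0.05]], twist=[0,0,0,0])

```text
time: 35.15
tool_pos: [0.5227, 0.002, 0.2199]
ee_rot: [0.69, 0.724, -0.004, 0.005]
contact_force: [10.7, 1.7, 4.8]
gripper_width: 0.0302
```

```bash
python3 -c "
from h import *
outer(snap('side','s17')); s=st()
"
```

```text
outer n 1340 ang 0.91193444 perp dist 0.008510534
t 35.2 pos [0.5229 0.002  0.2199] q [ 0.6899  0.7239 -0.0036  0.006 ] F [4.4 0.9 2.3] w 0.03 j [-0.207 -0.055  1.885 -0.013  1.305 -1.822]
```

The lid is on the stay: it fits 0.912 and a reaction appeared. I hold for a moment, then open.

Call:
servo_tool(xyz=[[0,-0.02,0.02],[0,0,0.02],[0,0,0]], twist=[0,0,0])

```text
time: 35.5
tool_pos: [0.5229, 0.002, 0.22]
ee_rot: [0.69, 0.724, -0.002, 0.007]
contact_force: [3.9, 0.0, 2.5]
gripper_width: 0.0301
```

```bash
python3 -c "
from h import *
outer(snap('side','s18'));outer(snap('top','t18')); s=st()
"
```

```text
outer n 1334 ang 0.91026074 perp dist 0.008878812
outer n 1480 ang 0.9000308 perp dist 0.011138804
t 35.6 pos [0.5229 0.002  0.2199] q [ 0.6899  0.7239 -0.0022  0.0072] F [1.9 0.5 5. ] w 0.0295 j [-0.207 -0.058  1.887 -0.012  1.302 -1.823]
```

View pics/s18.png

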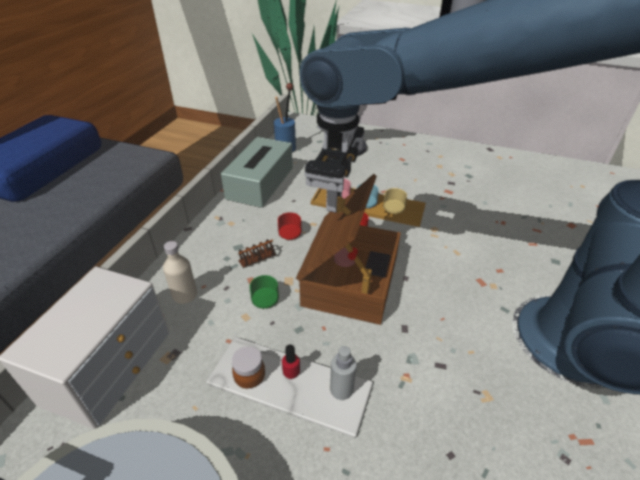

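The lid rests on the stay at about 0.91. I release and rise.

Call:
servo_tool(xyz=[[0,0,0],[0,0,0],[0,0,0],[0,0,0],[0,0.05,-0.2],[0,0.05,-0.4],[0,0.1,-0.7],[0,0.1,-0.9],[0,0.1,-0.9],[0,0,-0.9],[0,0,-0.5],[0,0,0]], twist=[0,0,0,0,0,0,0,0,0,0,0,0], gripper=0.2)

```text
time: 36.8
tool_pos: [0.5319, 0.0046, 0.3597]
ee_rot: [0.69, 0.724, -0.007, 0.002]
contact_force: [0.7, 0.9, 0.2]
gripper_width: 0.0561
```

Call:
servo_tool(xyz=[[0.6,0,0],[0.9,0,0],[0.9,0,0],[0.9,0,0],[0.9,0,0],[0.9,0,0],[0.9,0,0],[0.6,0,0],[0.3,0,0],[0,0,0]], twist=[0,0,0,0,0,0,0,0,0,0])

```text
time: 37.8
tool_pos: [0.5177, 0.2179, 0.3447]
ee_rot: [0.691, 0.723, -0.014, -0.003]
contact_force: [0.4, -0.6, 0.6]
gripper_width: 0.0563
```

```bash
python3 -c "
from h import *
outer(snap('side','s19'));outer(snap('top','t19')); s=st()
cv2.imwrite('pics/c19.png',np.hstack([cv2.resize(load('s19')['color'],(400,300)),cv2.resize(load('t19')['color'],(400,300))]))
"
```

```text
outer n 1362 ang 0.91484 perp dist 0.008677851
outer n 4442 ang 0.9097593 perp dist 0.010076508
t 37.9 pos [0.518  0.2169 0.345 ] q [ 0.6914  0.7224 -0.0137 -0.0029] F [-0.1 -0.4  0.1] w 0.0561 j [ 0.2   -0.021  1.625 -0.011  1.563 -1.415]
```

View pics/t19.png

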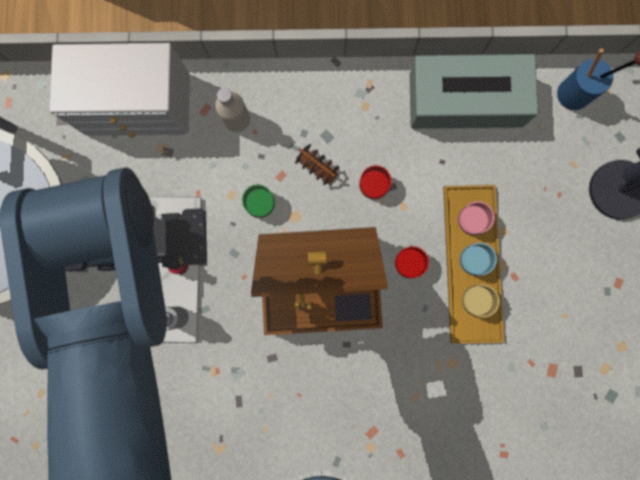

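View pics/s19.png

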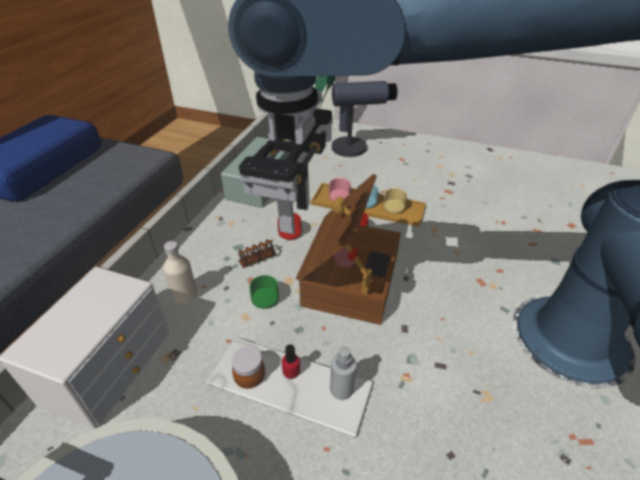

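The lid stands propped at about 0.91. The three cases stand in the tray at (476,219), (478,260) and (481,301), and the bystanders and look-alikes are unmoved. The arm is clear, so I hand in.

```bash
python3 -c "
from h import *
print(manip.close_job())"
```

```text
the job is handed in; nothing more can be done
None
```

The vanity mirror is ready, and I handed the job in at about 38 s of the 72 s allowed. `close_job` gives no verdict.

- **Cases:** I moved the pink case first, then the blue one. Both stand upright in the tray in a row with the sand-yellow case, which has not moved.
- **Lid opening:** I opened the lid by its knob and held it all the way to its stop. The camera read the mirror at 2.03 rad, against 2.05 expected.
- **Stay:** I raised it to its stop. Its tip appeared within about 1 pixel of where the fully raised position should be.
- **Lid lowering:** I brought the lid forward by the knob, holding it until it rested on the stay. After release, the two cameras read 0.915 and 0.910 rad, against 0.92 expected.

In the last pictures the look-alikes and claw clip stand where they were. The slab items look unmoved in the side view; the arm partly hid them from above. The highest force I read was about 22 N, on the stay's stop. Seating the blue case took about 21 N.

Two things were less than ideal. The tool tilted by up to about 2.6° while handling the blue case. During the lowering, the pads sat up to about 13 mm off the knob's centre. The lid never dropped in either case.

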